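# Set up the light-panel lesson

## Task

Set up the light-panel lesson on the kitchen counter: each coloured quarter-round block is on its curved side and rocks at a touch; steady it and settle it on the white light panel with one of its flat sides down, directly on the panel and well inside its edges. Only when they all lie flat there, turn the dimmer dial until its white pointer is on the red mark, and last of all flip the toggle over to its green-dot side so that the panel is on. Leave the mug, the pencil box, the clip and the dish where they are.

Things in the scene. Friction and masses are not known exactly. Their poses are not given: they have to be found in the camera images.
- block_a: Orange quarter-round resin block: a quarter cylinder, radius 70, length 50, about 0.2 kg. Two flat sides 70 x 50 meet at a right angle at a straight edge; the quarter-disc ends are flat, 50 apart. Origin: centre of mass, mid-length, 29.7 from each flat side. y runs along the length; one flat side faces -x, the other -z, so either flat side is down when x or z points straight up. May be absent.
- block_b: Blue block, the same shape and frame as block_a. At the start each block balances on its curve with the straight edge up: origin 28 above the counter, x and z pointing down at 45 degrees to either side. It rocks at a touch. May be absent.
- block_c: Magenta block, the same shape and frame as block_a. From its curve a block must be rolled about its length by 81 degrees before it topples by itself onto a flat side; 135 degrees is fully over. May be absent.
- panel: Flat white LED light panel with a dark rim, 190 along its x, 290 along its y, 8 thick, fixed to the counter. Origin: centre of its underside; its top is 8 above. Blocks lie side by side on it, in any order and with any heading.
- control: Black plastic lamp dimmer base, 210 along its x, 100 along its y, 40 high, fixed to the counter. Origin: centre of its underside. The dial stands 55 from the centre towards -x, the toggle 60 from the centre towards +x. A white dot on the -y side of the toggle means off, a green dot on the +y side means on.
- dial (a joint): Dimmer dial, rad: 0 with the pointer along the base's +x, growing clockwise seen from above, stops at 0 and 2.8; it stays where it is left, and takes about 0.03 N m to turn.
- dial_grip (a point): Point on the dial's axis, 69 above the counter, in the middle of its grip bar's height. The bar is 13 wide, 44 long along the pointer's direction, 26 high (top 81 above the counter), on a round skirt of radius 24.
- dial_tip (a point): Outer end of the dial's white pointer, 34 from the dial's axis, 45 above the counter.
- dial_mark (a point): Middle of the red mark on the silver scale plate under the dial, also 34 from the dial's axis and 45 above the counter. The mark lies 1.1 to 2.3 rad clockwise of the base's +x.
- toggle (a joint): Toggle bat, rad: -0.42 leaning fully to the white dot (base's -y, off), +0.42 leaning fully to the green dot (base's +y, on). Hinged at the top face of the base about the base's x; unstable in the middle, it falls to the side it leans to. It needs under 1 N at the tip.
- toggle_tip (a point): Centre of the 18 mm steel ball at the end of the toggle bat, 55 from the hinge; the stem is a 12 mm round bar.
- mug: White ceramic mug, 80 across, 90 high, bystander. Origin: centre of its underside.
- pencil_box: Wooden pencil box with a sliding lid, 200 x 66 x 43, bystander. Origin: centre of its underside.
- clip: Silver aluminium clipboard clip, 100 along its y, about 40 wide, 20 high, bystander. Origin: centre of its underside.
- dish: Shallow blue dish with three green counters, 130 across, 17 high, bystander. Origin: centre of its underside.
Mind the look-alikes: they are no part of the job. What is meant by the block_a is not turquoise, and is the larger of those in its own colour.

How it is judged:
By the outcome, as a careful person would: the job done as asked, in the order asked, and still so for the second after the job is handed in, with the robot touching nothing.
Of block_a, block_b, block_c only 2 to 3 are there at a start; the rules pass over those that are not, and their reading is None.
At some moment in a run one of block_a, block_b, block_c may be knocked a few centimetres aside while the robot is not near it.
It also fails if it takes over 210 s, if anything falls off the work surface, if the arm or the gripper's body presses on something with over 40 N, if the wrist force passes 120 N, or if a joint passes its speed limit or range.

## Robot

A 6-joint arm with a two-finger parallel gripper is mounted at the origin on the work surface. World frame = base frame: x ahead of the robot, y to its left, z up, the work surface at z = 0. Lengths are in mm, angles in rad, forces in N, time in s.
With the tool pointing down it reaches from about 325 to 850 mm from the base axis. Payload 15.5 kg.
Tool frame: the origin (TCP) lies midway between the tips of the shut fingers; the grasp point (between the pads) lies 19 mm behind it; z points along the fingers, y is the line along which they close (so a half turn about z gives the same grasp; the last joint's range is limited). The gripper opens to 91 mm and grips with 3 to 60 N. Pads are 32 mm wide; open, the fingers measure 118 mm over their backs; the gripper's body (76 mm by 178 mm) begins 60 mm behind the grasp point.
Start: joints at [1.131, 0.494, 1.345, -0, 1.302, -0.096], TCP at [211.251, 588.217, 213.915] pointing down, gripper open.
Joint ranges: [-2.91, 2.91], [-0.82, 2.16], [0.22, 2.67], [-1.22, 4.37], [0.12, 2.79], [-3.08, 3.08]. Speed limits (rad/s): [1.89, 1.89, 2.57, 3.01, 3.01, 3.01].

## Interface

Orientations are given as a unit quaternion [x, y, z, w].
In Python, from rig import robot gives the robot as it stands. The module is installed in compiled form; this text tells all that it offers.
- The arm moves only by the tool carry_out, never from a script. Its argument "moves" is a list of rows, each a list of 7 numbers: the shift along the tool's x, y, z normalised to -1 to 1, where 1 is 6 cm, then the turn, a rotation vector about the tool's x, y, z normalised to -1 to 1, where 1 is 0.08 rad, then the opening, from -1 (shut) to 1 (fully open). In form: [[dx, dy, dz, rx, ry, rz, jaw], ...]. A call has 1 to 20 rows; each row shifts and turns the commanded pose from where the row before left it, along the tool's axes as they then stand; what a row does not reach is not made up. A row lasts 1/8 s, in which the tool goes at most 62.5 mm and 10.7 degrees, less where a joint would pass 70% of its speed; a pose out of reach is approached as far as the arm can. A call with a number of a shift or a turn outside -1 to 1 is refused whole. A call with a gripper value outside its range is refused whole. The fingers move at their own pace and stop on an object; "newtons" is the grip in N (left out, the last holds). Time passes only in rows, so rows that do not move let the fingers close. It gives the time, the measured TCP pose, the force, the opening and the grip force at its end, in the units of the state.
- robot.state(): the state, without advancing time (a new reading comes with each control period).
- robot.snapshot(name): name is "scene" or "top" or "wrist"; returns the picture (384x512x3 uint8, red, green, blue); there is no depth.
- robot.camera_model(name): a dict with "fx", "fy", "cx", "cy" (pixels), "k1" (the pictures are not rectified: a ray, as slopes to the right and down, at radius r is drawn at 1 + k1 r^2 times it, then the intrinsics apply), "cam_to_world" (4x4, takes a point from camera to world coordinates); the wrist camera has in their place "hand_eye" (4x4, takes a point from camera to tool coordinates, whose origin is the TCP and whose axes are the flange's). Camera axes: x right, y up, looking along -z (the intrinsics and any distortion apply to the point x, -y, -z); pixel columns grow to the right and rows downward; lengths in mm; the calibration is good to about 2 mm. A picture is of the moment at which its call begins: read the wrist's pose just before it. camera_model takes no time and is no camera call.
- robot.hand_in(): hands the job in; it is judged then, once.
The state is a dict: "time_s": time; "joints": joint angles; "dq": joint speeds; "joint_efforts": joint torques, N m; "ee_pos": TCP position; "tool_rot": TCP orientation; "wrist_force": force on the tool from outside, world axes, zero at the start; "ft_torque": the same for the moment, N m; "width": opening from 0.0 (shut) to 1.0 (fully open); "finger_force": force on a finger pad.
Only numpy, scipy, OpenCV 4.12 (cv2) and the standard library are available. Lean on these libraries where they do the work, as an engineer would, in place of code of your own. Each camera call takes 0.05 s, during which the arm holds its last target. There are 200 camera calls.

## Working session

There is one attempt and no reset: what is moved stays moved. The work goes in short steps, Python scripts to look and compute and a tool call to move; the robot and the scene stay as the last step left them, time stands still between calls to the robot, and variables do not carry over. Pictures are saved under pics/ and viewed, at most 16 in all, crops included, and the job is handed in when it is done.

Besides the shell and the picture viewer there is one more tool, called after "Request:" as name(argument=value, ...), one argument or row to a line, values as JSON. carry_out: Moves the arm, as the interface text tells. Scaled input: -1 to 1 covers 6 cm each way for a shift and 0.08 rad each way for a turn. Its arguments: {"type":"object","properties":{"moves":{"type":"array"},"newtons":{"type":"number"}},"required":["moves"]}

```bash
mkdir -p pics; cat > h.py <<'E'
import numpy as np, cv2
from rig import robot
from scipy.spatial.transform import Rotation as R
def snap(n,f):
    s=robot.state(); im=robot.snapshot(n); cv2.imwrite('pics/'+f,im[:,:,::-1]); return s,im
def T(n,s=None):
    m=robot.camera_model(n)
    if n!='wrist': return m,np.array(m['cam_to_world'])
    s=s or robot.state(); A=np.eye(4);A[:3,:3]=R.from_quat(s['tool_rot']).as_matrix();A[:3,3]=s['ee_pos']
    return m,A@np.array(m['hand_eye'])
def p2w(n,u,v,z,s=None):
    m,C=T(n,s); a,b=(u-m['cx'])/m['fx'],(v-m['cy'])/m['fy']; x,y=a,b
    for _ in range(30):
        k=1+m['k1']*(x*x+y*y); x,y=a/k,b/k
    d=C[:3,:3]@np.array([x,-y,-1]); o=C[:3,3]; return o+d*(z-o[2])/d[2]
def w2p(n,p,s=None):
    m,C=T(n,s); q=np.linalg.inv(C)@np.append(p,1); x,y=q[0]/-q[2],-q[1]/-q[2]
    k=1+m['k1']*(x*x+y*y); return np.array([m['cx']+m['fx']*x*k,m['cy']+m['fy']*y*k])
E
python3 - <<'E'
from h import *
s,a=snap('top','top0.png'); _,b=snap('scene','sc0.png')
print(s); print(robot.camera_model('top'),robot.camera_model('wrist'))
cv2.imwrite('pics/top0b.png',cv2.resize(a,(800,600))[:,:,::-1])
E
```

```text
{'time_s': 0.0, 'joints': array([ 1.13053285e+00,  4.94158324e-01,  1.34619088e+00,  3.62119364e-06,
        1.30251597e+00, -9.55024869e-02]), 'dq': array([ 1.13803486e-03,  4.23878451e-04, -5.55183147e-05,  1.42456251e-03,
       -2.05607680e-03, -4.97095449e-04]), 'joint_efforts': array([ 2.26158547e-03, -8.78831220e+01, -3.81863344e+01,  7.09771249e-02,
        5.30118565e-02,  9.76302226e-05]), 'ee_pos': array([211.05014049, 587.84264883, 213.333496  ]), 'tool_rot': array([ 1.71528486e-01,  9.85178955e-01, -6.13101583e-04, -1.70094386e-04]), 'wrist_force': array([ 0.05911468, -0.47734933, -0.09404466]), 'ft_torque': array([ 0.01801121, -0.02814264, -0.01382194]), 'finger_force': 0.0, 'width': 1.0010645674887069}
{'fx': 404.7678108960568, 'fy': 404.7678108960568, 'cx': 255.0142465930705, 'cy': 185.01606231581206, 'k1': -0.11514087351790558, 'cam_to_world': array([[ 8.04278131e-03,  9.96677862e-01, -8.10466143e-02,
         4.49103950e+02],
       [-9.99956343e-01,  7.63069932e-03, -5.39295945e-03,
        -2.08601336e+01],
       [-4.75660095e-03,  8.10864505e-02,  9.96695722e-01,
         1.29995869e+03],
       [ 0.00000000e+00,  0.00000000e+00,  0.00000000e+00,
         1.00000000e+00]])} {'fx': 268.50112239066993, 'fy': 268.50112239066993, 'cx': 257.4188999658371, 'cy': 190.51308271117827, 'k1': -0.029250742913421193, 'hand_eye': array([[ 7.71173527e-04,  9.70921265e-01,  2.39397790e-01,
         6.59445097e+01],
       [ 9.99999684e-01, -7.01925612e-04, -3.74517991e-04,
         4.76475553e-02],
       [-1.95588042e-04,  2.39398003e-01, -9.70921499e-01,
        -1.69771567e+02],
       [ 0.00000000e+00,  0.00000000e+00,  0.00000000e+00,
         1.00000000e+00]])}
```

View pics/top0b.png

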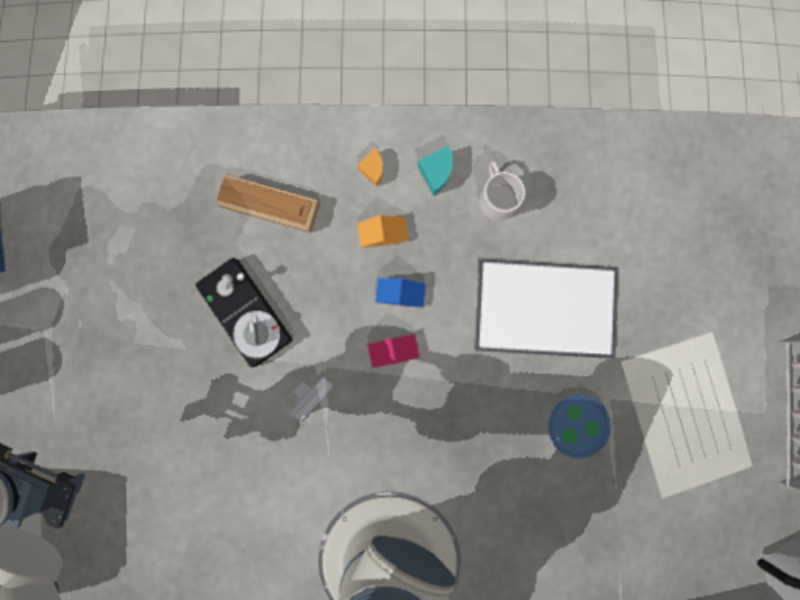

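View pics/sc0.png

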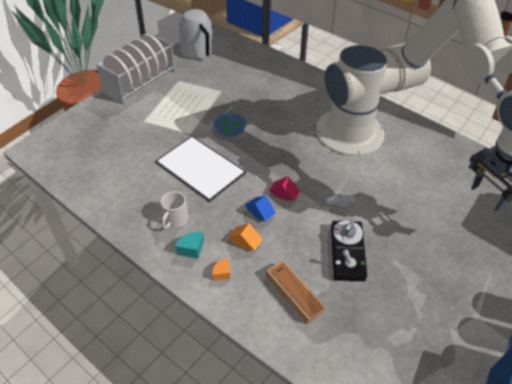

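```bash
cat > fit.py <<'E'
from h import *
from scipy.optimize import minimize
from scipy.spatial import ConvexHull
HUE={'a':(8,22),'b':(105,125),'c':(155,178)}
t=np.linspace(0,np.pi/2,13)
P2=np.vstack([[0,0],np.c_[70*np.cos(t),70*np.sin(t)]])-29.7   # (x,z) block frame
B=np.array([[x,y,z] for x,z in P2 for y in(-25,25)])
def mask(im,c):
    hsv=cv2.cvtColor(im,cv2.COLOR_RGB2HSV); lo,hi=HUE[c]
    m=cv2.inRange(hsv,(lo,110,50),(hi,255,255))
    return cv2.morphologyEx(m,cv2.MORPH_OPEN,np.ones((2,2),np.uint8))
def comps(im,c,amin=60):
    n,l,st,ce=cv2.connectedComponentsWithStats(mask(im,c))
    return [(int(st[i,4]),ce[i].round(1).tolist(),(l==i)) for i in range(1,n) if st[i,4]>amin]
def verts(p):  # p=x,y,heading(of block y),roll ; roll 0 on curve
    x,y,h,r,z=p; Rm=R.from_euler('z',h).as_matrix()@R.from_euler('y',r).as_matrix()@R.from_euler('y',3*np.pi/4).as_matrix()
    return B@Rm.T+[x,y,z]
def cost(p,obs):
    e=0
    for n,m,s in obs:
        q=np.array([w2p(n,v,s) for v in verts(p)]); h=cv2.convexHull((q*16).astype(np.int32))
        u=np.zeros(m.shape,np.uint8); cv2.fillConvexPoly(u,h,255,cv2.LINE_AA,4)
        e+=np.abs(u/255.-m).sum()/m.sum()
    return e
def fit(obs,x,y,z=28.,roll=0.,hs=np.arange(0,np.pi,.35)):
    best=None
    for h in hs:
        f=lambda q:cost((q[0],q[1],q[2]/50,roll,z),obs)
        r=minimize(f,[x,y,h*50],method='Nelder-Mead',options=dict(initial_simplex=[[x,y,h*50],[x+12,y,h*50],[x,y+12,h*50],[x,y,h*50+12]],maxfev=90))
        if best is None or r.fun<best.fun: best=r
    return best.x[0],best.x[1],best.x[2]/50,best.fun
E
cat > m1.py <<'E'
from fit import *
a=cv2.imread('pics/top0.png')[:,:,::-1].copy(); b=cv2.imread('pics/sc0.png')[:,:,::-1].copy()
cv2.imwrite('pics/crop0.png',cv2.resize(a[85:240,115:290],None,fx=3.8,fy=3.8,interpolation=cv2.INTER_CUBIC)[:,:,::-1])
for c in 'abc':
    A=max(comps(a,c)and[k for k in comps(a,c) if k[1][0]<300 and 90<k[1][1]<330],key=lambda k:k[0])
    Bc=[k for k in comps(b,c) if 150<k[1][1]<300]; x,y,_=p2w('top',*A[1],40)
    Bk=min(Bc,key=lambda k:np.hypot(*(w2p('scene',(x,y,40))-k[1])))
    print(c,A[:2],Bk[:2],np.round([x,y]),end=' ')
    r=fit([('top',A[2],None),('scene',Bk[2],None)],x,y); print(np.round(r,3))
g=cv2.inRange(a,(215,215,215),(255,255,255)); n,l,st,ce=cv2.connectedComponentsWithStats(g[140:260,280:420])
i=1+np.argmax(st[1:,4]); pts=np.argwhere(l==i)[:,::-1]+[280,140]
rc=cv2.boxPoints(cv2.minAreaRect(pts.astype(np.float32))); print(np.round([p2w('top',*q,8)[:2] for q in rc]))
E
python3 m1.py
```

```text
a (890, [169.8, 129.0]) (1042, [297.7, 290.7]) [729. 259.] Traceback (most recent call last):
  File "m1.py", line 9, in <module>
    r=fit([('top',A[2],None),('scene',Bk[2],None)],x,y); print(np.round(r,3))
  File "fit.py", line 29, in fit
    r=minimize(f,[x,y,h*50],method='Nelder-Mead',options=dict(initial_simplex=[[x,y,h*50],[x+12,y,h*50],[x,y+12,h*50],[x,y,h*50+12]],maxfev=90))
    res = _minimize_neldermead(fun, x0, args, callback, bounds=bounds,
                               **options)
    fxr = func(xr)
    fx = function(np.copy(x), *(wrapper_args + args))
  File "fit.py", line 28, in <lambda>
    f=lambda q:cost((q[0],q[1],q[2]/50,roll,z),obs)
               ~~~~^^^^^^^^^^^^^^^^^^^^^^^^^^^^^^^^
  File "fit.py", line 21, in cost
    q=np.array([w2p(n,v,s) for v in verts(p)]); h=cv2.convexHull((q*16).astype(np.int32))
                ~~~^^^^^^^
  File "h.py", line 17, in w2p
    m,C=T(n,s); q=np.linalg.inv(C)@np.append(p,1); x,y=q[0]/-q[2],-q[1]/-q[2]
        ~^^^^^
  File "h.py", line 7, in T
    m=robot.camera_model(n)
ValueError: time passes only in moves, steps and waits
```

View pics/crop0.png

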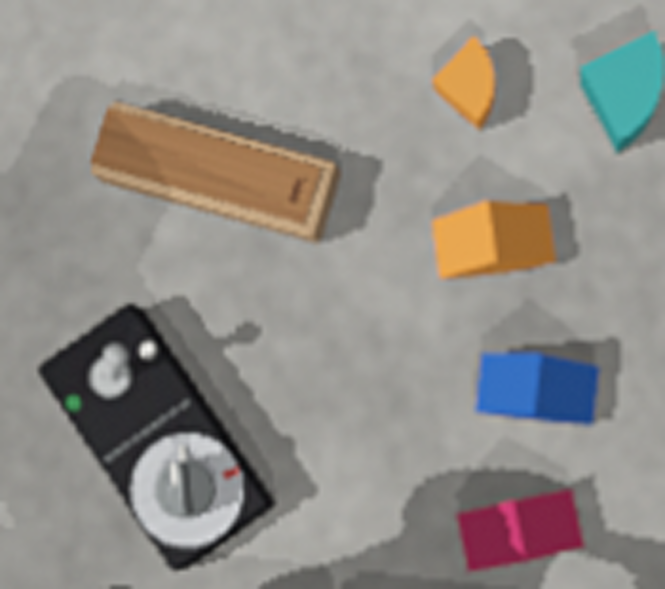

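The crop shows two oranges: a small quarter-disc at crop (465,82), and the larger quarter-round on its curve at (493,238). There is also a turquoise one at (620,90). The larger orange at (493,238) is block_a. The blue block is at (537,387) and the magenta one at (520,530). The control's pointer is at (183,453), the red mark at (231,473), and the toggle leans towards the white dot at (148,350).

```bash
python3 - <<'E'
s=open('h.py').read()
s=s.replace("    m=robot.camera_model(n)\n","    m=CM[n]\n").replace("def snap","CM={n:robot.camera_model(n) for n in('top','scene','wrist')}\ndef snap")
open('h.py','w').write(s)
s=open('m1.py').read()
s=s.replace("A=max(comps(a,c)and[k for k in comps(a,c) if k[1][0]<300 and 90<k[1][1]<330],key=lambda k:k[0])","A=max([k for k in comps(a,c) if 225<k[1][0]<290 and 120<k[1][1]<240],key=lambda k:k[0])")
open('m1.py','w').write(s)
E
cat >> m1.py <<'E'
def cp(u,v,z): return p2w('top',115+(u+.5)/3.8-.5,85+(v+.5)/3.8-.5,z)[:2]
# control: top-face corners (z 40), dots, dial features
K=[cp(u,v,40) for u,v in((40,370),(133,306),(274,502),(178,569))]; print('ctl',np.round(K))
for n,q in dict(green=(73,402,40),white=(148,350,40),tip=(183,453,45),mark=(231,473,45),ball=(113,355,90),skirt=(187,490,45)).items(): print(n,np.round(cp(*q)))
E
python3 m1.py
```

```text
a (526, [245.3, 148.5]) (593, [246.5, 237.9]) [667.  17.] [6.72042e+02 2.18200e+01 1.68200e+00 3.96000e-01]
b (493, [256.9, 187.5]) (472, [261.7, 209.0]) [544. -20.] [ 5.46619e+02 -1.59210e+01  1.39400e+00  4.44000e-01]
c (484, [252.4, 225.1]) (479, [285.8, 190.3]) [427.  -7.] [428.496  -2.837   1.766   0.483]
[[ 441. -178.]
 [ 609. -188.]
 [ 595. -462.]
 [ 425. -449.]]
ctl [[558. 397.]
 [612. 320.]
 [451. 198.]
 [395. 277.]]
green [532. 368.]
white [575. 306.]
tip [490. 273.]
mark [474. 233.]
ball [566. 322.]
skirt [460. 269.]
```

```bash
cat > go.py <<'E'
import sys; from h import *
# go.py x y z az tilt : grasp-point target(mm), tool-x azimuth deg, tilt deg about tool y
def ori(az,t):
    c,s=np.cos(np.radians(az)),np.sin(np.radians(az))
    M=np.array([[c,s,0],[s,-c,0],[0,0,-1.]])  # columns x,y,z
    return M@R.from_euler('y',t,degrees=True).as_matrix()
if __name__=='__main__':
    x,y,z,az,t=map(float,sys.argv[1:6]); s=robot.state(); C=R.from_quat(s['tool_rot']).as_matrix(); D=ori(az,t)
    p=np.array(s['ee_pos']); gp=p-19*C[:,2]; tcp=np.array([x,y,z])+19*D[:,2]
    print('t',round(s['time_s'],1),'gp',gp.round(1),'tcp',p.round(1),'w',round(s['width']*91,1),'F',np.round(s['wrist_force'],1),'j',s['joints'].round(2))
    rv=R.from_matrix(C.T@D).as_rotvec()
    print('shift first',(C.T@(tcp-p)/60).round(2),'turn',(rv/.08).round(2),'| turn first then shift',(D.T@(tcp-p)/60).round(2), 'grasp-pt shift now', (C.T@(np.array([x,y,z])-gp)/60).round(2))
    with open('log.txt','a') as f: f.write(repr((s['joints'].tolist(),p.tolist(),s['tool_rot'].tolist()))+'\n')
E
python3 go.py 428 -3 250 101 0
```

```text
t 0.1 gp [211.1 587.9 232.4] tcp [211.1 587.9 213.4] w 90.8 F [ 0.1 -0.1  0.6] j [ 1.13  0.49  1.35 -0.    1.3  -0.1 ]
shift first [-6.73 -8.05 -0.29] turn [-1.000e-02  1.000e-02  1.293e+01] | turn first then shift [-10.36   1.67  -0.29] grasp-pt shift now [-6.73 -8.05 -0.29]
```

Request:
carry_out(
  moves=[
    [-0.34,-0.4,0,0,0,0.65,1],
    [-0.34,-0.4,0,0,0,0,1],
    [-0.34,-0.4,0,0,0,0,1],
    [-0.34,-0.4,0,0,0,0,1],
    [-0.34,-0.4,0,0,0,0,1],
    [-0.34,-0.4,0,0,0,0,1],
    [-0.34,-0.4,0,0,0,0,1],
    [-0.34,-0.4,0,0,0,0,1],
    [-0.34,-0.4,0,0,0,0,1],
    [-0.34,-0.4,0,0,0,0,1],
    [-0.34,-0.4,0,0,0,0,1],
    [-0.34,-0.4,0,0,0,0,1],
    [-0.34,-0.4,0,0,0,0,1],
    [-0.34,-0.4,0,0,0,0,1],
    [-0.34,-0.4,0,0,0,0,1],
    [-0.34,-0.4,0,0,0,0,1],
    [-0.34,-0.4,0,0,0,0,1],
    [-0.34,-0.4,0,0,0,0,1],
    [-0.34,-0.4,0,0,0,0,1],
    [0,0,0,0,0,0,1],
  ],
)

```text
time_s: 2.6
ee_pos: [394.5, 17.0, 213.8]
tool_rot: [0.198, 0.98, -0.0, -0.0]
wrist_force: [-0.4, 0.9, -0.3]
width: 1.0
finger_force: 0.0
```

```bash
python3 go.py 428 -3 200 101 0
```

```text
t 2.6 gp [394.5  17.  232.8] tcp [394.5  17.  213.8] w 91.0 F [-0.4  0.9 -0.3] j [-0.11  0.17  1.87 -0.    1.1  -1.28]
shift first [-0.64 -0.09  0.55] turn [-0.    0.   12.24] | turn first then shift [-0.43  0.48  0.55] grasp-pt shift now [-0.64 -0.09  0.55]
```

Request:
carry_out(
  moves=[
    [-0.3,0,0,0,0,0.94,1],
    [-0.3,0,0,0,0,0.94,1],
    [0,0,0,0,0,0.94,1],
    [0,0,0,0,0,0.94,1],
    [0,0,0,0,0,0.94,1],
    [0,0,0,0,0,0.94,1],
    [0,0,0,0,0,0.94,1],
    [0,0,0,0,0,0.94,1],
    [0,0,0,0,0,0.94,1],
    [0,0,0,0,0,0.94,1],
    [0,0,0,0,0,0.94,1],
    [0,0,0,0,0,0.94,1],
    [0,0,0,0,0,0.94,1],
    [0,0,0,0,0,0,1],
  ],
)

```text
time_s: 4.35
ee_pos: [426.3, 3.9, 213.8]
tool_rot: [0.634, 0.773, -0.0, -0.0]
wrist_force: [0.5, 0.2, 0.1]
width: 0.999
finger_force: 0.0
```

```bash
cat > look.py <<'E'
import sys; from fit import *
# look.py block x y [roll z] : wrist-camera fit
c,x,y=sys.argv[1],float(sys.argv[2]),float(sys.argv[3]); f=sys.argv[4]
s,im=snap('wrist',f); u=w2p('wrist',(x,y,40),s)
k=min(comps(im,c,200),key=lambda k:np.hypot(*(u-k[1])))
print('pred',u.round(),'found',k[:2]); print(np.round(fit([('wrist',k[2],s)],x,y),3))
E
python3 go.py 428 -3 200 101 0; python3 look.py c 428 -3 w1.png
```

```text
t 4.3 gp [426.4   3.9 232.8] tcp [426.3   3.9 213.8] w 90.9 F [0.5 0.2 0.1] j [-0.13  0.21  1.81  0.    1.12 -0.33]
shift first [-0.12  0.    0.55] turn [-0.01 -0.    0.07] | turn first then shift [-0.12  0.01  0.55] grasp-pt shift now [-0.12  0.    0.55]
pred [257. 182.] found (2729, [260.8, 181.2])
[ 4.34361e+02 -7.02200e+00  1.79600e+00  5.50000e-02]
```

View pics/w1.png

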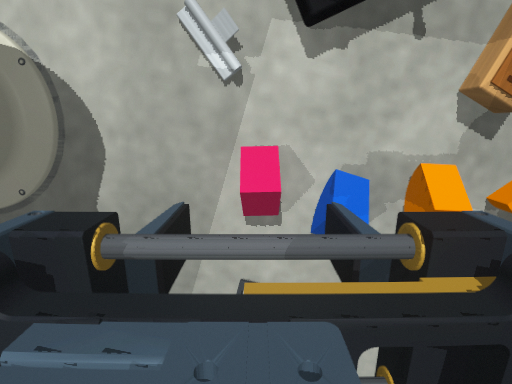

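The wrist view shows the magenta block squarely at (261,181), and its fit is good. Next I pre-tilt the tool and go in.

```bash
python3 go.py 432 2.7 130 103 -35
```

```text
t 4.4 gp [426.4   3.7 232.8] tcp [426.4   3.8 213.8] w 90.6 F [ 0.5 -0.3  0.2] j [-0.13  0.22  1.81  0.    1.12 -0.33]
shift first [-0.22  0.09  1.66] turn [-0.11 -7.64 -0.34] | turn first then shift [0.77 0.09 1.48] grasp-pt shift now [-0.04  0.09  1.71]
```

Request:
carry_out(
  moves=[
    [0,0,0,0,-0.76,-0.03,1],
    [0,0,0,0,-0.76,-0.03,1],
    [0,0,0,0,-0.76,-0.03,1],
    [0,0,0,0,-0.76,-0.03,1],
    [0,0,0,0,-0.76,-0.03,1],
    [0,0,0,0,-0.76,-0.03,1],
    [0,0,0,0,-0.76,-0.03,1],
    [0,0,0,0,-0.76,-0.03,1],
    [0,0,0,0,-0.76,-0.03,1],
    [0,0,0,0,-0.76,-0.03,1],
    [0.19,0.02,0.37,0,0,0,1],
    [0.19,0.02,0.37,0,0,0,1],
    [0.19,0.02,0.37,0,0,0,1],
    [0.19,0.02,0.37,0,0,0,1],
    [0,0,0,0,0,0,1],
  ],
)

```text
time_s: 6.28
ee_pos: [432.8, -9.0, 114.0]
tool_rot: [0.595, 0.746, -0.191, 0.23]
wrist_force: [-0.4, -0.0, 1.3]
width: 1.0
finger_force: 0.0
```

```bash
python3 go.py 432 2.7 32 103 -35; python3 look.py c 434.4 -7 w2.png
```

```text
t 6.3 gp [430.6   1.6 129.6] tcp [432.8  -9.  114. ] w 91.0 F [-0.4 -0.   1.3] j [ 0.31  0.5   1.98 -0.8   0.91  0.67]
shift first [0.94 0.05 1.33] turn [-0.16 -0.03  0.01] | turn first then shift [0.94 0.03 1.33] grasp-pt shift now [0.94 0.04 1.33]
pred [259. 153.] found (6019, [258.8, 132.3])
[ 4.33802e+02 -7.53100e+00  1.79200e+00  2.60000e-02]
```

Request:
carry_out(
  moves=[
    [0.19,0.01,0.27,0,0,0,1],
    [0.19,0.01,0.27,0,0,0,1],
    [0.19,0.01,0.27,0,0,0,1],
    [0.19,0.01,0.27,0,0,0,1],
    [0.18,0.01,0.25,0,0,0,1],
    [0,0,0,0,0,0,1],
    [0,0,0,0,0,0,-1],
    [0,0,0,0,0,0,-1],
    [0,0,0,0,0,0,-1],
    [0,0,0,0,0,0,-1],
    [0,0,0,0,0,0,-1],
    [0,0,0,0,0,0,-1],
  ],
  newtons=25,
)

```text
time_s: 7.82
ee_pos: [435.5, -7.8, 17.4]
tool_rot: [0.596, 0.745, -0.19, 0.231]
wrist_force: [-2.1, 0.3, 7.2]
width: 0.547
finger_force: 25.0
```

```bash
python3 go.py 432 2.7 200 103 0
```

```text
t 7.8 gp [433.2   2.8  33. ] tcp [435.5  -7.8  17.4] w 49.7 F [-2.1  0.3  7.2] j [ 0.31  0.72  2.03 -0.99  0.75  0.95]
shift first [-1.41 -0.04 -2.34] turn [-0.12  7.6  -0.07] | turn first then shift [ 0.18 -0.02 -2.73] grasp-pt shift now [-1.59 -0.04 -2.29]
```

Request:
carry_out(
  moves=[
    [-0.15,0,-0.22,0,0,0,-1],
    [-0.27,0,-0.39,0,0,0,-1],
    [-0.27,0,-0.39,0,0,0,-1],
    [-0.27,0,-0.39,0,0,0,-1],
    [-0.27,0,-0.39,0,0,0,-1],
    [-0.27,0,-0.39,0,0,0,-1],
    [0,0,0,0,0.76,0,-1],
    [0,0,0,0,0.76,0,-1],
    [0,0,0,0,0.76,0,-1],
    [0,0,0,0,0.76,0,-1],
    [0,0,0,0,0.76,0,-1],
    [0,0,0,0,0.76,0,-1],
    [0,0,0,0,0.76,0,-1],
    [0,0,0,0,0.76,0,-1],
    [0,0,0,0,0.76,0,-1],
    [0,0,0,0,0.76,0,-1],
  ],
)

```text
time_s: 9.82
ee_pos: [436.4, -6.9, 175.4]
tool_rot: [0.626, 0.78, -0.002, -0.003]
wrist_force: [-0.9, -0.8, -2.7]
width: 0.546
finger_force: 24.9
```

```bash
python3 go.py 520 -235 200 86.6 0; python3 - <<'E'
# crude FK fit from logged poses
import numpy as np
for l in open('log.txt'):
    j,p,q=eval(l); print(np.round(j,3),np.round(p,1))
E
```

```text
t 9.8 gp [436.6  -6.9 194.4] tcp [436.4  -6.9 175.4] w 49.7 F [-0.9 -0.8 -2.7] j [-0.15  0.29  1.83 -0.    1.03 -0.37]
shift first [-4.01  0.53 -0.11] turn [-0.09 -0.01  3.48] | turn first then shift [-3.71  1.62 -0.09] grasp-pt shift now [-4.01  0.53 -0.11]
[ 1.13   0.494  1.346 -0.     1.303 -0.096] [211.1 587.9 213.4]
[-0.108  0.169  1.869 -0.     1.104 -1.28 ] [394.5  17.  213.8]
[-0.131  0.215  1.805  0.     1.122 -0.329] [426.3   3.9 213.8]
[-0.131  0.215  1.805  0.     1.122 -0.33 ] [426.4   3.8 213.8]
[ 0.31   0.504  1.978 -0.801  0.913  0.672] [432.8  -9.  114. ]
[ 0.312  0.716  2.025 -0.989  0.748  0.952] [435.5  -7.8  17.4]
[-1.520e-01  2.860e-01  1.833e+00 -1.000e-03  1.030e+00 -3.710e-01] [436.4  -6.9 175.4]
```

Request:
carry_out(
  moves=[
    [-0.4,0.05,0,0,0,0,-1],
    [-0.4,0.05,0,0,0,0,-1],
    [-0.4,0.05,0,0,0,0,-1],
    [-0.4,0.05,0,0,0,0,-1],
    [-0.4,0.05,0,0,0,0,-1],
    [-0.4,0.05,0,0,0,0,-1],
    [-0.4,0.05,0,0,0,0,-1],
    [-0.4,0.05,0,0,0,0,-1],
    [-0.4,0.05,0,0,0,0,-1],
    [-0.4,0.05,0,0,0,0,-1],
    [0,0,0,0,0,0.87,-1],
    [0,0,0,0,0,0.87,-1],
    [0,0,0,0,0,0.87,-1],
    [0,0,0,0,0,0.87,-1],
    [0,0,0,0,0,0,-1],
  ],
)

```text
time_s: 11.7
ee_pos: [518.2, -235.2, 175.2]
tool_rot: [0.728, 0.686, -0.003, -0.002]
wrist_force: [0.5, 0.6, -3.5]
width: 0.544
finger_force: 24.9
```

Request:
carry_out(
  moves=[
    [0,0,0,0,0.91,0,-1],
    [0,0,0,0,0.91,0,-1],
    [0,0,0,0,0.91,0,-1],
    [0,0,0,0,0.91,0,-1],
    [0,0,0,0,0.91,0,-1],
    [0,0,0,0,0.91,0,-1],
    [0,0,0,0,0.91,0,-1],
    [0,0,0,0,0.91,0,-1],
    [0,0,0,0,0.91,0,-1],
    [0,0,0,0,0.91,0,-1],
    [0,0,0,0,0.91,0,-1],
    [0,0,0,0,0.91,0,-1],
    [0,0,0,0,0.91,0,-1],
    [0,0,0,0,0.91,0,-1],
    [0,0,0,0,0.91,0,-1],
    [0,0,0,0,0.91,0,-1],
    [0,0,0,0,0.91,0,-1],
    [0,0,0,0,0.91,0,-1],
    [0,0,0,0,0,0,-1],
  ],
)

```text
time_s: 14.08
ee_pos: [517.9, -235.2, 173.8]
tool_rot: [0.579, 0.542, 0.441, -0.419]
wrist_force: [-0.5, 0.4, -2.6]
width: 0.55
finger_force: 24.9
```

```bash
python3 go.py 522 -228 80 86.6 75
```

```text
t 14.1 gp [ 516.8 -253.5  178.7] tcp [ 517.9 -235.2  173.8] w 50.0 F [-0.5  0.4 -2.6] j [-0.94  1.01  1.15  0.78  2.07 -0.91]
shift first [-1.48  0.07  0.84] turn [-0.02 -0.   -0.08] | turn first then shift [-1.48  0.06  0.84] grasp-pt shift now [-1.48  0.07  0.84]
```

Request:
carry_out(
  moves=[
    [-0.2,0.01,0.12,0,0,0,-1],
    [-0.3,0.01,0.18,0,0,0,-1],
    [-0.3,0.01,0.18,0,0,0,-1],
    [-0.3,0.01,0.18,0,0,0,-1],
    [-0.3,0.01,0.18,0,0,0,-1],
    [-0.08,0.01,0,0,0,0,-1],
    [0,0,0,0,0,0,-1],
  ],
)

```text
time_s: 14.95
ee_pos: [522.6, -209.4, 76.3]
tool_rot: [0.579, 0.543, 0.441, -0.419]
wrist_force: [-0.4, 0.3, -1.8]
width: 0.548
finger_force: 24.9
```

```bash
python3 go.py 522 -228 61 86.6 75; python3 -c "
from h import *
s,b=snap('scene','s1.png'); cv2.imwrite('pics/s1c.png',cv2.resize(b[110:260,130:330],None,fx=3.5,fy=3.5)[:,:,::-1])"
```

```text
t 14.9 gp [ 521.5 -227.8   81.2] tcp [ 522.6 -209.4   76.3] w 49.9 F [-0.4  0.3 -1.8] j [-0.91  1.12  1.19  0.75  1.94 -1.02]
shift first [-0.33  0.01  0.08] turn [-0.02  0.   -0.08] | turn first then shift [-0.33  0.01  0.08] grasp-pt shift now [-0.33  0.01  0.08]
```

View pics/s1c.png

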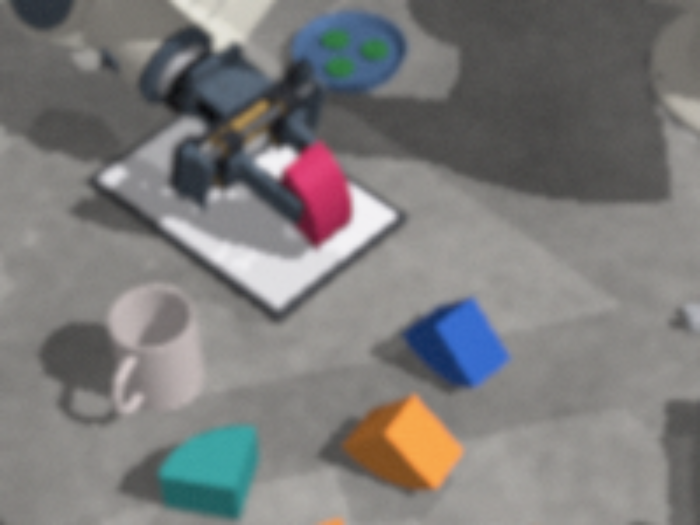

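Request:
carry_out(
  moves=[
    [-0.13,0,0.03,0,0,0,-1],
    [-0.13,0,0.03,0,0,0,-1],
    [-0.1,0,0.02,0,0,0,-1],
    [0,0,0,0,0,0,-1],
    [0,0,0,0,0,0,-1],
  ],
  newtons=10,
)

```text
time_s: 15.62
ee_pos: [522.3, -210.2, 54.4]
tool_rot: [0.579, 0.543, 0.441, -0.419]
wrist_force: [-0.1, -0.5, -3.4]
width: 0.551
finger_force: 10.0
```

Request:
carry_out(
  moves=[
    [0,0,0,0,0,0,0.15],
    [0,0,0,0,0,0,0.4],
    [0,0,0,0,0,0,0.6],
    [0,0,0,0,0,0,0.6],
    [0,0,0,0,0,0,0.6],
    [0,0,-0.2,0,0,0,0.7],
    [0,0,-0.4,0,0,0,0.7],
    [0,0,-0.4,0,0,0,0.7],
    [0.2,0,-0.4,0,0,0,1],
    [0.5,0,-0.2,0,0,0,1],
    [0.5,0,0,0,0,0,1],
    [0.5,0,0,0,0,0,1],
  ],
)

```text
time_s: 17.12
ee_pos: [519.0, -277.1, 178.8]
tool_rot: [0.579, 0.543, 0.441, -0.419]
wrist_force: [-0.2, 0.5, 1.2]
width: 1.004
finger_force: 0.0
```

```bash
python3 go.py 672 22 230 96 0; python3 -c "
from h import *
s,b=snap('scene','s2.png'); s,a=snap('top','t2.png'); cv2.imwrite('pics/s2c.png',np.hstack([cv2.resize(b[110:210,130:260],(390,300)),cv2.resize(a[140:240,200:330],(390,300)),])[:,:,::-1])"
```

```text
t 17.1 gp [ 517.9 -295.4  183.7] tcp [ 519.  -277.1  178.8] w 91.4 F [-0.2  0.5  1.2] j [-0.97  1.04  1.04  0.78  2.14 -0.87]
shift first [1.86 2.24 4.81] turn [  1.28 -16.32  -1.81] | turn first then shift [ 4.69  3.06 -0.54] grasp-pt shift now [2.17 2.24 5.04]
```

View pics/s2c.png

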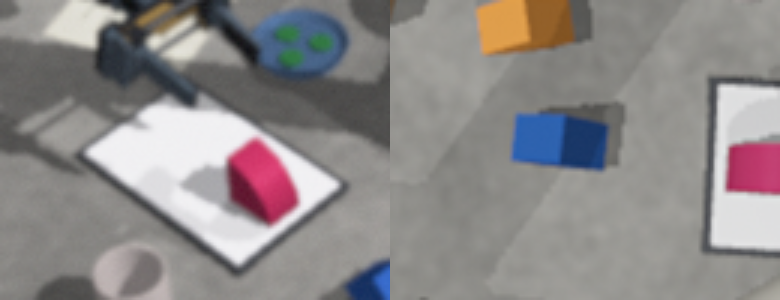

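The magenta block lies flat on the panel near its left side. Next is the orange block_a.

Request:
carry_out(
  moves=[
    [0,0,0,0,-0.91,0,1],
    [0,0,0,0,-0.91,0,1],
    [0,0,0,0,-0.91,0,1],
    [0,0,0,0,-0.91,0,1],
    [0,0,0,0,-0.91,0,1],
    [0,0,0,0,-0.91,0,1],
    [0,0,0,0,-0.91,0,1],
    [0,0,0,0,-0.91,0,1],
    [0,0,0,0,-0.91,0,1],
    [0,0,0,0,-0.91,0,1],
    [0,0,0,0,-0.91,0,1],
    [0,0,0,0,-0.91,0,1],
    [0,0,0,0,-0.91,0,1],
    [0,0,0,0,-0.91,0,1],
    [0,0,0,0,-0.91,0,1],
    [0,0,0,0,-0.91,0,1],
    [0,0,0,0,-0.91,0,1],
    [0,0,0,0,-0.91,0,1],
    [0,0,-0.5,0,0,0,1],
  ],
)

```text
time_s: 19.6
ee_pos: [518.4, -275.3, 206.4]
tool_rot: [0.728, 0.686, -0.004, -0.004]
wrist_force: [0.2, 0.2, 0.4]
width: 0.994
finger_force: 0.0
```

```bash
python3 go.py 672 22 230 96 0
```

```text
t 19.6 gp [ 518.6 -275.3  225.4] tcp [ 518.4 -275.3  206.4] w 90.4 F [0.2 0.2 0.4] j [-0.59  0.45  1.44 -0.01  1.25 -0.53]
shift first [ 5.1   2.26 -0.11] turn [-0.14  0.   -2.04] | turn first then shift [ 4.66  3.06 -0.08] grasp-pt shift now [ 5.1   2.26 -0.11]
```

Request:
carry_out(
  moves=[
    [0.42,0.19,0,0,0,0,1],
    [0.42,0.19,0,0,0,0,1],
    [0.42,0.19,0,0,0,0,1],
    [0.42,0.19,0,0,0,0,1],
    [0.42,0.19,0,0,0,0,1],
    [0.42,0.19,0,0,0,0,1],
    [0.42,0.19,0,0,0,0,1],
    [0.42,0.19,0,0,0,0,1],
    [0.42,0.19,0,0,0,0,1],
    [0.42,0.19,0,0,0,0,1],
    [0.42,0.19,0,0,0,0,1],
    [0.42,0.19,0,0,0,0,1],
    [0,0,0,0,0,-0.68,1],
    [0,0,0,0,0,-0.68,1],
    [0,0,0,0,0,-0.68,1],
    [0,0,0,0,0,0,1],
  ],
)

```text
time_s: 21.6
ee_pos: [674.1, 16.9, 206.0]
tool_rot: [0.67, 0.743, -0.003, -0.002]
wrist_force: [-0.2, 0.2, 0.1]
width: 0.999
finger_force: 0.0
```

```bash
python3 go.py 672 22 230 96 0; python3 look.py a 672 22 w3.png; python3 look.py b 546 -16 w3b.png
```

```text
t 21.6 gp [674.3  16.9 225. ] tcp [674.1  16.9 206. ] w 90.9 F [-0.2  0.2  0.1] j [-0.06  0.58  1.21 -0.    1.36 -0.16]
shift first [ 0.09 -0.03 -0.08] turn [-0.09  0.01 -0.02] | turn first then shift [ 0.09 -0.03 -0.08] grasp-pt shift now [ 0.09 -0.03 -0.08]
pred [256. 174.] found (2956, [258.9, 173.2])
[6.76229e+02 1.76080e+01 1.72800e+00 4.20000e-02]
pred [157. 193.] found (2717, [161.7, 186.9])
[ 5.50929e+02 -1.99820e+01  1.42100e+00  2.28000e-01]
```

View pics/w3.png

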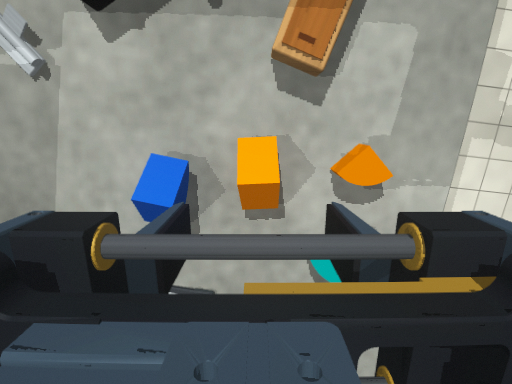

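```bash
python3 go.py 674.6 27.5 120 99 -35
```

```text
t 21.7 gp [674.2  17.1 225.1] tcp [674.   17.  206.1] w 91.1 F [-0.3 -0.4 -0.7] j [-0.06  0.58  1.21 -0.    1.36 -0.16]
shift first [-0.01  0.05  1.69] turn [-0.3  -7.63 -0.64] | turn first then shift [0.96 0.04 1.39] grasp-pt shift now [0.17 0.04 1.75]
```

Request:
carry_out(
  moves=[
    [0,0,0,-0.03,-0.76,-0.06,1],
    [0,0,0,-0.03,-0.76,-0.06,1],
    [0,0,0,-0.03,-0.76,-0.06,1],
    [0,0,0,-0.03,-0.76,-0.06,1],
    [0,0,0,-0.03,-0.76,-0.06,1],
    [0,0,0,-0.03,-0.76,-0.06,1],
    [0,0,0,-0.03,-0.76,-0.06,1],
    [0,0,0,-0.03,-0.76,-0.06,1],
    [0,0,0,-0.03,-0.76,-0.06,1],
    [0,0,0,-0.03,-0.76,-0.06,1],
    [0.24,0.01,0.35,0,0,0,1],
    [0.24,0.01,0.35,0,0,0,1],
    [0.24,0.01,0.35,0,0,0,1],
    [0.24,0.01,0.34,0,0,0,1],
    [0,0,0,0,0,0,1],
  ],
)

```text
time_s: 23.58
ee_pos: [675.6, 17.1, 102.9]
tool_rot: [0.62, 0.725, -0.196, 0.227]
wrist_force: [0.3, 0.3, 0.6]
width: 1.0
finger_force: 0.0
```

```bash
python3 go.py 674.6 27.5 32 99 -35; python3 look.py a 676 17.6 w4.png
```

```text
t 23.6 gp [673.9  27.8 118.5] tcp [675.6  17.1 102.9] w 91.0 F [0.3 0.3 0.6] j [ 0.24  0.75  1.36 -0.66  1.18  0.39]
shift first [0.82 0.01 1.19] turn [-0.03 -0.02 -0.01] | turn first then shift [0.82 0.01 1.18] grasp-pt shift now [0.82 0.01 1.19]
pred [257. 163.] found (4444, [412.7, 144.2])
[ 2.0320e+03 -2.4304e+03  1.4400e+01  1.0000e+00]
```

View pics/w4.png

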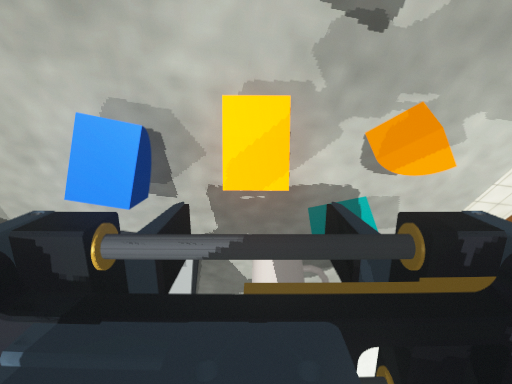

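The orange block is centred at (256,142), where I expected it, and appears yellow only because of glare. I'll descend and grip.

Request:
carry_out(
  moves=[
    [0.2,0,0.29,0,0,0,1],
    [0.2,0,0.29,0,0,0,1],
    [0.2,0,0.29,0,0,0,1],
    [0.2,0,0.29,0,0,0,1],
    [0.02,0,0.03,0,0,0,1],
    [0,0,0,0,0,0,1],
    [0,0,0,0,0,0,-1],
    [0,0,0,0,0,0,-1],
    [0,0,0,0,0,0,-1],
    [0,0,0,0,0,0,-1],
    [0,0,0,0,0,0,-1],
    [0,0,0,0,0,0,-1],
  ],
  newtons=25,
)

```text
time_s: 25.12
ee_pos: [676.5, 16.8, 18.2]
tool_rot: [0.62, 0.725, -0.194, 0.228]
wrist_force: [-2.6, -0.5, 2.9]
width: 0.547
finger_force: 25.0
```

```bash
sed -i "s/(8,22)/(8,32)/" fit.py; python3 go.py 674.6 27.5 200 99 0
```

```text
t 25.1 gp [674.8  27.6  33.8] tcp [676.5  16.8  18.2] w 49.7 F [-2.6 -0.5  2.9] j [ 0.24  0.87  1.39 -0.71  1.06  0.49]
shift first [-1.4  -0.   -2.33] turn [ 0.01  7.61 -0.02] | turn first then shift [ 0.18 -0.   -2.71] grasp-pt shift now [-1.58 -0.   -2.27]
```

Request:
carry_out(
  moves=[
    [-0.15,0,-0.22,0,0,0,-1],
    [-0.27,0,-0.39,0,0,0,-1],
    [-0.27,0,-0.39,0,0,0,-1],
    [-0.27,0,-0.39,0,0,0,-1],
    [-0.27,0,-0.39,0,0,0,-1],
    [-0.27,0,-0.39,0,0,0,-1],
    [0,0,0,0,0.76,0,-1],
    [0,0,0,0,0.76,0,-1],
    [0,0,0,0,0.76,0,-1],
    [0,0,0,0,0.76,0,-1],
    [0,0,0,0,0.76,0,-1],
    [0,0,0,0,0.76,0,-1],
    [0,0,0,0,0.76,0,-1],
    [0,0,0,0,0.76,0,-1],
    [0,0,0,0,0.76,0,-1],
    [0,0,0,0,0.76,0,-1],
  ],
)

```text
time_s: 27.12
ee_pos: [676.4, 17.6, 177.5]
tool_rot: [0.65, 0.76, 0.001, 0.0]
wrist_force: [-0.6, 0.0, -3.0]
width: 0.545
finger_force: 25.0
```

```bash
python3 go.py 517 -325 210 86.6 0; python3 - <<'E'
from fit import *
s,a=snap('top','t3.png'); s,b=snap('scene','s3.png')
A=max([k for k in comps(a,'c') if 290<k[1][0]<420],key=lambda k:k[0]); Bk=max([k for k in comps(b,'c') if 100<k[1][1]<300],key=lambda k:k[0])
print(A[:2],Bk[:2])
x,y,_=p2w('top',*A[1],45)
for w in([('top',A[2],None),('scene',Bk[2],None)],[('top',A[2],None)],[('scene',Bk[2],None)]):
  for hh in (0,np.pi):
    r=fit(w,x,y,37.7,3*np.pi/4,[hh-.1,hh+.1]); print(np.round(r,3))
E
```

```text
t 27.1 gp [676.4  17.6 196.5] tcp [676.4  17.6 177.5] w 49.6 F [-0.6  0.  -3. ] j [-0.06  0.6   1.25  0.    1.29 -0.22]
shift first [-5.22 -3.52 -0.24] turn [ 0.03 -0.02  2.7 ] | turn first then shift [-5.86 -2.31 -0.22] grasp-pt shift now [-5.22 -3.51 -0.24]
(400, [326.0, 196.6]) (419, [217.6, 171.3])
[ 517.038 -235.369    0.612    0.727]
[ 517.57  -236.357    4.665    0.583]
[ 5.17021e+02 -2.34927e+02  1.61200e+00  1.82000e-01]
[ 5.13077e+02 -2.42852e+02  4.66300e+00  2.63000e-01]
[ 5.14026e+02 -2.26581e+02 -2.20000e-02  2.33000e-01]
[ 5.20644e+02 -2.29401e+02  4.34900e+00  2.88000e-01]
```

Request:
carry_out(
  moves=[
    [-0.4,-0.27,-0.02,0,0,0,-1],
    [-0.4,-0.27,-0.02,0,0,0,-1],
    [-0.4,-0.27,-0.02,0,0,0,-1],
    [-0.4,-0.27,-0.02,0,0,0,-1],
    [-0.4,-0.27,-0.02,0,0,0,-1],
    [-0.4,-0.27,-0.02,0,0,0,-1],
    [-0.4,-0.27,-0.02,0,0,0,-1],
    [-0.4,-0.27,-0.02,0,0,0,-1],
    [-0.4,-0.27,-0.02,0,0,0,-1],
    [-0.4,-0.27,-0.02,0,0,0,-1],
    [-0.4,-0.27,-0.02,0,0,0,-1],
    [-0.4,-0.27,-0.02,0,0,0,-1],
    [-0.4,-0.27,-0.02,0,0,0,-1],
    [0,0,0,0,0,0.9,-1],
    [0,0,0,0,0,0.9,-1],
    [0,0,0,0,0,0.9,-1],
    [0,0,0,0,0,0,-1],
  ],
)

```text
time_s: 29.35
ee_pos: [516.8, -323.2, 192.4]
tool_rot: [0.728, 0.686, -0.0, 0.001]
wrist_force: [-0.1, -0.4, -1.2]
width: 0.548
finger_force: 25.0
```

Request:
carry_out(
  moves=[
    [0,0,0,0,0.91,0,-1],
    [0,0,0,0,0.91,0,-1],
    [0,0,0,0,0.91,0,-1],
    [0,0,0,0,0.91,0,-1],
    [0,0,0,0,0.91,0,-1],
    [0,0,0,0,0.91,0,-1],
    [0,0,0,0,0.91,0,-1],
    [0,0,0,0,0.91,0,-1],
    [0,0,0,0,0.91,0,-1],
    [0,0,0,0,0.91,0,-1],
    [0,0,0,0,0.91,0,-1],
    [0,0,0,0,0.91,0,-1],
    [0,0,0,0,0.91,0,-1],
    [0,0,0,0,0.91,0,-1],
    [0,0,0,0,0.91,0,-1],
    [0,0,0,0,0.91,0,-1],
    [0,0,0,0,0.91,0,-1],
    [0,0,0,0,0.91,0,-1],
    [0,0,0,0,0,0,-1],
  ],
)

```text
time_s: 31.72
ee_pos: [516.7, -323.2, 190.5]
tool_rot: [0.577, 0.544, 0.444, -0.418]
wrist_force: [0.7, -0.4, -1.8]
width: 0.545
finger_force: 25.0
```

```bash
python3 go.py 517 -320 80 86.6 75;python3 go.py 517 -320 60 86.6 75
```

```text
t 31.7 gp [ 515.6 -341.5  195.4] tcp [ 516.7 -323.2  190.5] w 49.6 F [ 0.7 -0.4 -1.8] j [-1.    1.07  0.92  0.8   2.23 -0.82]
shift first [-1.77  0.    0.84] turn [ 0.   -0.02  0.01] | turn first then shift [-1.77  0.    0.85] grasp-pt shift now [-1.77  0.    0.84]
t 31.7 gp [ 515.6 -341.5  195.4] tcp [ 516.7 -323.2  190.5] w 49.6 F [ 0.7 -0.4 -1.8] j [-1.    1.07  0.92  0.8   2.23 -0.82]
shift first [-2.09  0.    0.93] turn [ 0.   -0.02  0.01] | turn first then shift [-2.09  0.    0.93] grasp-pt shift now [-2.09  0.    0.93]
```

Descend, release, retreat.

Request:
carry_out(
  moves=[
    [-0.2,0,0.1,0,0,0,-1],
    [-0.35,0,0.17,0,0,0,-1],
    [-0.4,0,0.18,0,0,0,-1],
    [-0.4,0,0.18,0,0,0,-1],
    [-0.3,0,0.15,0,0,0,-1],
    [-0.15,0,0.06,0,0,0,-1],
    [-0.13,0,0.05,0,0,0,-1],
    [-0.13,0,0.03,0,0,0,-1],
    [-0.04,0,0.01,0,0,0,-1],
    [0,0,0,0,0,0,-1],
    [0,0,0,0,0,0,-1],
  ],
  newtons=10,
)

```text
time_s: 33.1
ee_pos: [518.3, -302.2, 56.2]
tool_rot: [0.577, 0.544, 0.444, -0.417]
wrist_force: [0.6, -1.2, -1.7]
width: 0.548
finger_force: 10.0
```

Request:
carry_out(
  moves=[
    [0,0,0,0,0,0,0.15],
    [0,0,0,0,0,0,0.4],
    [0,0,0,0,0,0,0.6],
    [0,0,0,0,0,0,0.6],
    [0,0,0,0,0,0,0.6],
    [0,0,-0.2,0,0,0,0.7],
    [0,0,-0.4,0,0,0,0.7],
    [0,0,-0.4,0,0,0,0.7],
    [0.2,0,-0.4,0,0,0,1],
    [0.5,0,-0.2,0,0,0,1],
    [0.5,0,0,0,0,0,1],
    [0.5,0,0,0,0,0,1],
  ],
)

```text
time_s: 34.6
ee_pos: [514.1, -368.0, 181.6]
tool_rot: [0.577, 0.544, 0.444, -0.417]
wrist_force: [-1.1, -0.3, -0.2]
width: 1.0
finger_force: 0.0
```

Request:
carry_out(
  moves=[
    [0,0,0,0,-0.91,0,1],
    [0,0,0,0,-0.91,0,1],
    [0,0,0,0,-0.91,0,1],
    [0,0,0,0,-0.91,0,1],
    [0,0,0,0,-0.91,0,1],
    [0,0,0,0,-0.91,0,1],
    [0,0,0,0,-0.91,0,1],
    [0,0,0,0,-0.91,0,1],
    [0,0,0,0,-0.91,0,1],
    [0,0,0,0,-0.91,0,1],
    [0,0,0,0,-0.91,0,1],
    [0,0,0,0,-0.91,0,1],
    [0,0,0,0,-0.91,0,1],
    [0,0,0,0,-0.91,0,1],
    [0,0,0,0,-0.91,0,1],
    [0,0,0,0,-0.91,0,1],
    [0,0,0,0,-0.91,0,1],
    [0,0,0,0,-0.91,0,1],
    [0,0,-0.5,0,0,0,1],
  ],
)

```text
time_s: 36.98
ee_pos: [513.1, -365.7, 209.4]
tool_rot: [0.728, 0.686, 0.0, -0.0]
wrist_force: [0.5, 0.1, 0.3]
width: 0.998
finger_force: 0.0
```

```bash
python3 go.py 549 -18 225 80 0; python3 -c "
from h import *
s,b=snap('scene','s4.png'); s,a=snap('top','t4.png'); cv2.imwrite('pics/s4c.png',np.hstack([cv2.resize(b[110:230,130:286],(390,300)),cv2.resize(a[130:250,240:396],(390,300)),])[:,:,::-1])"
```

```text
t 37.0 gp [ 513.1 -365.7  228.4] tcp [ 513.1 -365.7  209.4] w 90.8 F [0.5 0.1 0.3] j [-0.71  0.51  1.34  0.    1.3  -0.66]
shift first [5.82 0.25 0.06] turn [-0.01 -0.01  1.44] | turn first then shift [ 5.81 -0.42  0.06] grasp-pt shift now [5.82 0.25 0.06]
```

View pics/s4c.png

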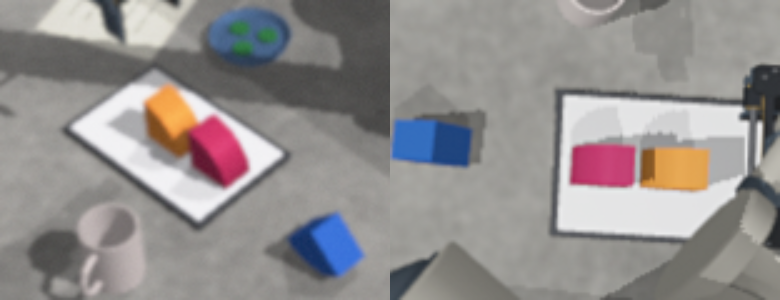

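Orange (170,120) and magenta (217,150) both lie flat on the panel with a small gap. Blue is next.

Request:
carry_out(
  moves=[
    [0.42,0.02,0,0,0,0,1],
    [0.42,0.02,0,0,0,0,1],
    [0.42,0.02,0,0,0,0,1],
    [0.42,0.02,0,0,0,0,1],
    [0.42,0.02,0,0,0,0,1],
    [0.42,0.02,0,0,0,0,1],
    [0.42,0.02,0,0,0,0,1],
    [0.42,0.02,0,0,0,0,1],
    [0.42,0.02,0,0,0,0,1],
    [0.42,0.02,0,0,0,0,1],
    [0.42,0.02,0,0,0,0,1],
    [0.42,0.02,0,0,0,0,1],
    [0.42,0.02,0,0,0,0,1],
    [0.36,0,0,0,0,0,1],
    [0,0,0,0,0,0.72,1],
    [0,0,0,0,0,0.72,1],
    [0,0,0,0,0,0,1],
  ],
)

```text
time_s: 39.2
ee_pos: [550.0, -19.6, 208.9]
tool_rot: [0.766, 0.643, 0.0, 0.0]
wrist_force: [0.5, -0.3, 0.4]
width: 1.001
finger_force: 0.0
```

```bash
python3 go.py 549 -18 225 80 0; python3 look.py b 549 -18 w5.png; python3 - <<'E'
from fit import *
s,a=snap('top','t5.png')
for c in 'ac':
    A=max([k for k in comps(a,c) if 290<k[1][0]<420 and k[1][1]>150],key=lambda k:k[0]); x,y,_=p2w('top',*A[1],45)
    print(c,A[:2],[np.round(fit([('top',A[2],None)],x,y,37.7,3*np.pi/4,[h-.1,h+.1]),3) for h in(1.57,4.66)])
E
```

```text
t 39.2 gp [550.  -19.6 227.9] tcp [550.  -19.6 208.9] w 91.1 F [ 0.5 -0.3  0.4] j [-0.14  0.39  1.54 -0.    1.21  0.03]
shift first [ 0.02 -0.02  0.05] turn [0.01 0.   0.  ] | turn first then shift [ 0.02 -0.02  0.05] grasp-pt shift now [ 0.02 -0.02  0.05]
pred [255. 177.] found (2876, [256.8, 174.1])
[ 5.50986e+02 -2.04160e+01  1.46100e+00  4.80000e-02]
a (424, [354.6, 198.1]) [array([ 5.11845e+02, -3.27468e+02,  1.65300e+00,  1.65000e-01]), array([ 5.12316e+02, -3.27459e+02,  4.77800e+00,  2.14000e-01])]
c (394, [325.9, 196.7]) [array([ 5.15940e+02, -2.35727e+02,  1.68300e+00,  1.87000e-01]), array([ 5.16030e+02, -2.38673e+02,  4.77100e+00,  2.55000e-01])]
```

```bash
python3 go.py 552.1 -10.5 120 83.7 -35
```

```text
t 39.3 gp [550.2 -20.1 228. ] tcp [550.3 -20.1 209. ] w 91.3 F [0.4 0.1 0. ] j [-0.14  0.39  1.54 -0.    1.21  0.03]
shift first [-0.02  0.01  1.74] turn [-0.23 -7.63 -0.77] | turn first then shift [0.98 0.01 1.44] grasp-pt shift now [0.16 0.   1.8 ]
```

Request:
carry_out(
  moves=[
    [0,0,0,-0.02,-0.76,-0.08,1],
    [0,0,0,-0.02,-0.76,-0.08,1],
    [0,0,0,-0.02,-0.76,-0.08,1],
    [0,0,0,-0.02,-0.76,-0.08,1],
    [0,0,0,-0.02,-0.76,-0.08,1],
    [0,0,0,-0.02,-0.76,-0.08,1],
    [0,0,0,-0.02,-0.76,-0.08,1],
    [0,0,0,-0.02,-0.76,-0.08,1],
    [0,0,0,-0.02,-0.76,-0.08,1],
    [0,0,0,-0.02,-0.76,-0.08,1],
    [0.25,0,0.36,0,0,0,1],
    [0.25,0,0.36,0,0,0,1],
    [0.25,0,0.36,0,0,0,1],
    [0.24,0,0.36,0,0,0,1],
    [0,0,0,0,0,0,1],
  ],
)

```text
time_s: 41.18
ee_pos: [549.2, -21.4, 102.9]
tool_rot: [0.71, 0.637, -0.225, 0.198]
wrist_force: [0.7, -0.2, -0.1]
width: 0.999
finger_force: 0.0
```

```bash
python3 go.py 552.1 -10.5 32 83.7 -35; python3 look.py b 551 -20.4 w6.png
```

```text
t 41.2 gp [550.5 -10.6 118.5] tcp [549.2 -21.4 102.9] w 90.9 F [ 0.7 -0.2 -0.1] j [ 0.2   0.67  1.57 -0.62  1.19  0.64]
shift first [0.83 0.04 1.18] turn [-0.06 -0.02  0.04] | turn first then shift [0.83 0.03 1.18] grasp-pt shift now [0.83 0.03 1.18]
pred [258. 162.] found (6447, [258.0, 142.8])
[ 5.50757e+02 -2.13270e+01  1.46800e+00  2.00000e-02]
```

Request:
carry_out(
  moves=[
    [0.2,0.01,0.29,0,0,0,1],
    [0.2,0.01,0.29,0,0,0,1],
    [0.2,0.01,0.29,0,0,0,1],
    [0.2,0,0.29,0,0,0,1],
    [0.02,0,0.02,0,0,0,1],
    [0,0,0,0,0,0,1],
    [0,0,0,0,0,0,-1],
    [0,0,0,0,0,0,-1],
    [0,0,0,0,0,0,-1],
    [0,0,0,0,0,0,-1],
    [0,0,0,0,0,0,-1],
    [0,0,0,0,0,0,-1],
  ],
  newtons=25,
)

```text
time_s: 42.72
ee_pos: [551.7, -21.7, 18.0]
tool_rot: [0.711, 0.637, -0.224, 0.199]
wrist_force: [-1.1, 0.6, 3.6]
width: 0.548
finger_force: 25.0
```

Request:
carry_out(
  moves=[
    [-0.15,0,-0.22,0,0,0,-1],
    [-0.27,0,-0.39,0,0,0,-1],
    [-0.27,0,-0.39,0,0,0,-1],
    [-0.27,0,-0.39,0,0,0,-1],
    [-0.27,0,-0.39,0,0,0,-1],
    [-0.27,0,-0.39,0,0,0,-1],
    [0,0,0,0,0.76,0,-1],
    [0,0,0,0,0.76,0,-1],
    [0,0,0,0,0.76,0,-1],
    [0,0,0,0,0.76,0,-1],
    [0,0,0,0,0.76,0,-1],
    [0,0,0,0,0.76,0,-1],
    [0,0,0,0,0.76,0,-1],
    [0,0,0,0,0.76,0,-1],
    [0,0,0,0,0.76,0,-1],
    [0,0,0,0,0.76,0,-1],
  ],
)

```text
time_s: 44.72
ee_pos: [552.3, -21.0, 177.3]
tool_rot: [0.745, 0.667, 0.0, -0.001]
wrist_force: [0.1, 0.4, -1.5]
width: 0.546
finger_force: 25.0
```

```bash
python3 go.py 512 -415 200 86.6 0
```

```text
t 44.7 gp [552.3 -21.  196.3] tcp [552.3 -21.  177.3] w 49.6 F [ 0.1  0.4 -1.5] j [-0.15  0.43  1.57  0.    1.14 -0.04]
shift first [-6.6   0.05 -0.07] turn [-0.01 -0.02 -0.63] | turn first then shift [-6.6  -0.28 -0.06] grasp-pt shift now [-6.6   0.05 -0.07]
```

Request:
carry_out(
  moves=[
    [-0.44,0,-0.01,0,0,-0.04,-1],
    [-0.44,0,-0.01,0,0,-0.04,-1],
    [-0.44,0,-0.01,0,0,-0.04,-1],
    [-0.44,0,-0.01,0,0,-0.04,-1],
    [-0.44,0,-0.01,0,0,-0.04,-1],
    [-0.44,0,-0.01,0,0,-0.04,-1],
    [-0.44,0,-0.01,0,0,-0.04,-1],
    [-0.44,0,-0.01,0,0,-0.04,-1],
    [-0.44,0,-0.01,0,0,-0.04,-1],
    [-0.44,0,-0.01,0,0,-0.04,-1],
    [-0.44,0,-0.01,0,0,-0.04,-1],
    [-0.44,0,-0.01,0,0,-0.04,-1],
    [-0.44,0,-0.01,0,0,-0.04,-1],
    [-0.44,0,-0.01,0,0,-0.04,-1],
    [-0.44,0,-0.01,0,0,-0.04,-1],
    [0,0,0,0,0,0,-1],
  ],
)

```text
time_s: 46.72
ee_pos: [517.1, -417.0, 186.1]
tool_rot: [0.729, 0.684, -0.001, -0.0]
wrist_force: [0.3, 1.1, -1.3]
width: 0.55
finger_force: 25.0
```

Request:
carry_out(
  moves=[
    [0,0,0,0,0.91,0,-1],
    [0,0,0,0,0.91,0,-1],
    [0,0,0,0,0.91,0,-1],
    [0,0,0,0,0.91,0,-1],
    [0,0,0,0,0.91,0,-1],
    [0,0,0,0,0.91,0,-1],
    [0,0,0,0,0.91,0,-1],
    [0,0,0,0,0.91,0,-1],
    [0,0,0,0,0.91,0,-1],
    [0,0,0,0,0.91,0,-1],
    [0,0,0,0,0.91,0,-1],
    [0,0,0,0,0.91,0,-1],
    [0,0,0,0,0.91,0,-1],
    [0,0,0,0,0.91,0,-1],
    [0,0,0,0,0.91,0,-1],
    [0,0,0,0,0.91,0,-1],
    [0,0,0,0,0.91,0,-1],
    [0,0,0,0,0.91,0,-1],
    [0,0,0,0,0,0,-1],
  ],
)

```text
time_s: 49.1
ee_pos: [517.5, -414.9, 184.4]
tool_rot: [0.578, 0.542, 0.443, -0.419]
wrist_force: [-0.8, -0.1, -2.5]
width: 0.547
finger_force: 25.0
```

```bash
python3 go.py 512 -398 85 86.6 75;python3 go.py 512 -398 60 86.6 75
```

```text
t 49.1 gp [ 516.3 -433.3  189.3] tcp [ 517.5 -414.9  184.4] w 49.7 F [-0.8 -0.1 -2.5] j [-1.05  1.19  0.61  0.88  2.39 -0.68]
shift first [-1.53 -0.1   1.01] turn [ 0.02 -0.04 -0.05] | turn first then shift [-1.53 -0.11  1.01] grasp-pt shift now [-1.53 -0.1   1.01]
t 49.1 gp [ 516.3 -433.3  189.3] tcp [ 517.5 -414.9  184.4] w 49.7 F [-0.8 -0.1 -2.5] j [-1.05  1.19  0.61  0.88  2.39 -0.68]
shift first [-1.93 -0.1   1.11] turn [ 0.02 -0.04 -0.05] | turn first then shift [-1.93 -0.11  1.12] grasp-pt shift now [-1.93 -0.1   1.11]
```

Request:
carry_out(
  moves=[
    [-0.2,-0.02,0.12,0,0,0,-1],
    [-0.35,-0.02,0.24,0,0,0,-1],
    [-0.35,-0.02,0.24,0,0,0,-1],
    [-0.35,-0.02,0.2,0,0,0,-1],
    [-0.3,-0.02,0.12,0,0,0,-1],
    [0,0,0,0,0,0,-1],
  ],
)

```text
time_s: 49.85
ee_pos: [512.8, -385.4, 80.0]
tool_rot: [0.578, 0.542, 0.443, -0.419]
wrist_force: [0.9, -0.8, -1.5]
width: 0.545
finger_force: 25.0
```

```bash
python3 go.py 512 -403 60 86.6 75
```

```text
t 49.9 gp [ 511.7 -403.7   84.9] tcp [ 512.8 -385.4   80. ] w 49.6 F [ 0.9 -0.8 -1.5] j [-1.04  1.27  0.71  0.77  2.26 -0.85]
shift first [-0.4   0.01  0.12] turn [ 0.02 -0.03 -0.05] | turn first then shift [-0.4   0.    0.12] grasp-pt shift now [-0.4   0.01  0.12]
```

Request:
carry_out(
  moves=[
    [-0.13,0,0.04,0,0,0,-1],
    [-0.12,0,0.03,0,0,0,-1],
    [-0.1,0,0.03,0,0,0,-1],
    [-0.07,0,0.02,0,0,0,-1],
    [0,0,0,0,0,0,-1],
    [0,0,0,0,0,0,-1],
  ],
  newtons=10,
)

```text
time_s: 50.6
ee_pos: [513.1, -385.4, 55.3]
tool_rot: [0.578, 0.543, 0.443, -0.418]
wrist_force: [-0.0, -0.0, -2.4]
width: 0.546
finger_force: 10.0
```

Request:
carry_out(
  moves=[
    [0,0,0,0,0,0,0.15],
    [0,0,0,0,0,0,0.4],
    [0,0,0,0,0,0,0.6],
    [0,0,0,0,0,0,0.6],
    [0,0,0,0,0,0,0.6],
    [0,0,-0.2,0,0,0,0.7],
    [0,0,-0.4,0,0,0,0.7],
    [0,0,-0.4,0,0,0,0.7],
    [0.2,0,-0.4,0,0,0,1],
    [0.5,0,-0.2,0,0,0,1],
    [0.5,0,0,0,0,0,1],
    [0.5,0,0,0,0,0,1],
  ],
)

```text
time_s: 52.1
ee_pos: [509.1, -451.6, 179.2]
tool_rot: [0.579, 0.542, 0.443, -0.418]
wrist_force: [0.7, 0.7, 0.1]
width: 0.999
finger_force: 0.0
```

Request:
carry_out(
  moves=[
    [0,0,0,0,-0.91,0,1],
    [0,0,0,0,-0.91,0,1],
    [0,0,0,0,-0.91,0,1],
    [0,0,0,0,-0.91,0,1],
    [0,0,0,0,-0.91,0,1],
    [0,0,0,0,-0.91,0,1],
    [0,0,0,0,-0.91,0,1],
    [0,0,0,0,-0.91,0,1],
    [0,0,0,0,-0.91,0,1],
    [0,0,0,0,-0.91,0,1],
    [0,0,0,0,-0.91,0,1],
    [0,0,0,0,-0.91,0,1],
    [0,0,0,0,-0.91,0,1],
    [0,0,0,0,-0.91,0,1],
    [0,0,0,0,-0.91,0,1],
    [0,0,0,0,-0.91,0,1],
    [0,0,0,0,-0.91,0,1],
    [0,0,0,0,-0.91,0,1],
    [0,0,-0.8,0,0,0,1],
  ],
)

```text
time_s: 54.48
ee_pos: [508.1, -449.0, 223.9]
tool_rot: [0.728, 0.685, -0.001, -0.004]
wrist_force: [0.6, -1.0, 0.6]
width: 1.001
finger_force: 0.0
```

```bash
python3 go.py 460 265 260 106 0
```

```text
t 54.5 gp [ 508.2 -449.1  242.9] tcp [ 508.1 -449.   223.9] w 91.1 F [ 0.6 -1.   0.6] j [-0.81  0.57  1.18 -0.    1.4  -0.75]
shift first [11.83 -1.53 -0.23] turn [-0.08 -0.06 -4.26] | turn first then shift [11.66  2.51 -0.29] grasp-pt shift now [11.83 -1.53 -0.23]
```

Request:
carry_out(
  moves=[
    [0.59,-0.08,0,0,0,-0.6,1],
    [0.59,-0.08,0,0,0,0,1],
    [0.59,-0.06,0,0,0,0,1],
    [0.59,-0.05,0,0,0,0,1],
    [0.59,-0.05,0,0,0,0,1],
    [0.59,-0.05,0,0,0,0,1],
    [0.59,-0.05,0,0,0,0,1],
    [0.59,-0.05,0,0,0,0,1],
    [0.59,-0.05,0,0,0,0,1],
    [0.59,-0.05,0,0,0,0,1],
    [0.59,-0.05,0,0,0,0,1],
    [0.59,-0.05,0,0,0,0,1],
    [0.59,-0.05,0,0,0,0,1],
    [0.59,-0.05,0,0,0,0,1],
    [0.59,-0.05,0,0,0,0,1],
    [0.59,-0.05,0,0,0,0,1],
    [0.59,-0.05,0,0,0,0,1],
    [0.59,-0.05,0,0,0,0,1],
    [0.59,-0.05,0,0,0,0,1],
    [0.59,-0.05,0,0,0,0,1],
  ],
)

```text
time_s: 56.98
ee_pos: [456.7, 258.5, 226.6]
tool_rot: [0.712, 0.702, -0.001, -0.001]
wrist_force: [0.8, -0.6, -0.2]
width: 1.002
finger_force: 0.0
```

Request:
carry_out(
  moves=[
    [0,0,0,0,0,-0.96,1],
    [0,0,0,0,0,-0.96,1],
    [0,0,0,0,0,-0.96,1],
    [0,0,0,0,0,-0.96,1],
    [0,0,0,0,0,-0.96,1],
    [0,0,0,0,0,-0.96,1],
    [0,0,0,0,0,-0.96,1],
    [0,0,0,0,0,-0.96,1],
    [0,0,0,0,0,-0.96,1],
    [0,0,0,0,0,-0.96,1],
    [0,0,0,0,0,-0.96,1],
    [0,0,0,0,0,-0.96,1],
    [0,0,0,0,0,-0.96,1],
    [0,0,0,0,0,-0.96,1],
    [0,0,0,0,0,-0.96,1],
    [0,0,0,0,0,-0.96,1],
    [0,0,0,0,0,-0.96,1],
    [0,0,0,0,0,-0.96,1],
    [0,0,0,0,0,-0.96,1],
    [0,0,0,0,0,-0.96,1],
  ],
)

```text
time_s: 59.48
ee_pos: [456.9, 257.3, 226.5]
tool_rot: [0.023, 1.0, -0.0, -0.001]
wrist_force: [0.8, 0.2, 0.5]
width: 0.997
finger_force: 0.0
```

```bash
python3 go.py 460 265 220 195 0; python3 -c "
from h import *
s,a=snap('top','t6.png'); cv2.imwrite('pics/t6c.png',cv2.resize(a[140:250,220:410],None,fx=3.5,fy=3.5)[:,:,::-1])"
```

```text
t 59.5 gp [457.  257.3 245.5] tcp [456.9 257.3 226.5] w 90.8 F [0.8 0.2 0.5] j [ 0.4   0.34  1.57  0.    1.23 -1.13]
shift first [-0.05  0.13  0.43] turn [ 0.   -0.03 -3.86] | turn first then shift [-0.08  0.11  0.43] grasp-pt shift now [-0.05  0.13  0.43]
```

View pics/t6c.png

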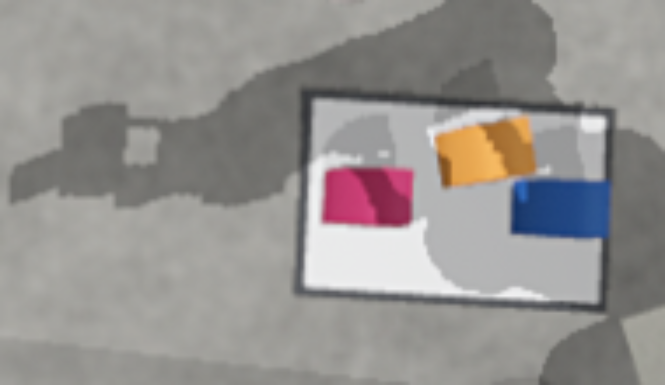

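```bash
cat > pan.py <<'E'
import sys; from fit import *
s,a=snap('top','tp.png'); s,b=snap('scene','sp.png')
ax=np.array([.9983,-.059]); ay=np.array([.059,.9983]); P=np.array([517.5,-319.3])
for c in 'abc':
    A=max([k for k in comps(a,c) if 290<k[1][0]<420 and k[1][1]>150],key=lambda k:k[0]); x,y,_=p2w('top',*A[1],45)
    u=w2p('scene',(x,y,40)); Bk=min(comps(b,c),key=lambda k:np.hypot(*(u-k[1])))
    for nm,o in(('both',[('top',A[2],None),('scene',Bk[2],None)]),('top',[('top',A[2],None)])):
        r=min((fit(o,x,y,37.7,3*np.pi/4,[h-.25,h+.25]) for h in(1.57,4.66)),key=lambda q:q[3])
        V=verts((r[0],r[1],r[2],3*np.pi/4,37.7)); V=V[V[:,2]<10][:,:2]-P
        print(c,nm,np.round(r,3),'panel x',(V@ax).min().round(),(V@ax).max().round(),'y',(V@ay).min().round(),(V@ay).max().round())
E
python3 pan.py
```

```text
a both [ 5.58026e+02 -3.42231e+02  4.94400e+00  4.76000e-01] panel x 6.0 74.0 y -56.0 25.0
a top [ 5.57139e+02 -3.44549e+02  1.84100e+00  2.14000e-01] panel x 8.0 78.0 y -69.0 13.0
b both [ 280.334 -340.273    0.733    2.02 ] panel x -282.0 -197.0 y -81.0 4.0
b top [ 251.674 -367.742    3.993    0.716] panel x -300.0 -218.0 y -103.0 -17.0
c both [ 517.121 -235.228    1.458    0.548] panel x -32.0 21.0 y 42.0 115.0
c top [ 5.16974e+02 -2.34392e+02  1.64000e+00  1.76000e-01] panel x -34.0 24.0 y 42.0 117.0
```

```bash
sed -i "s/k\[1\]\[1\]>150\]/150<k[1][1]<215]/; s/for c in 'abc'/for c in sys.argv[1]/" pan.py; python3 pan.py b
```

```text
b both [ 504.06  -418.859    1.294    1.   ] panel x -41.0 23.0 y -145.0 -66.0
b top [ 5.05468e+02 -4.11586e+02  4.76700e+00  2.35000e-01] panel x -36.0 22.0 y -125.0 -50.0
```

```bash
python3 go.py 565 -325 240 177.3 0
```

```text
t 59.7 gp [457.  257.3 245.5] tcp [457.  257.3 226.5] w 91.1 F [ 0.4  0.1 -0.5] j [ 0.4   0.34  1.57  0.    1.23 -1.12]
shift first [-2.29 -9.6   0.09] turn [-0.   -0.03 -0.05] | turn first then shift [-2.26 -9.61  0.09] grasp-pt shift now [-2.29 -9.6   0.09]
```

Request:
carry_out(
  moves=[
    [-0.12,-0.5,0,0,0,0,1],
    [-0.12,-0.5,0,0,0,0,1],
    [-0.12,-0.5,0,0,0,0,1],
    [-0.12,-0.5,0,0,0,0,1],
    [-0.12,-0.5,0,0,0,0,1],
    [-0.12,-0.5,0,0,0,0,1],
    [-0.12,-0.5,0,0,0,0,1],
    [-0.12,-0.5,0,0,0,0,1],
    [-0.12,-0.5,0,0,0,0,1],
    [-0.12,-0.5,0,0,0,0,1],
    [-0.12,-0.5,0,0,0,0,1],
    [-0.12,-0.5,0,0,0,0,1],
    [-0.12,-0.5,0,0,0,0,1],
    [-0.12,-0.5,0,0,0,0,1],
    [-0.12,-0.5,0,0,0,0,1],
    [-0.12,-0.5,0,0,0,0,1],
    [-0.12,-0.5,0,0,0,0,1],
    [-0.12,-0.5,0,0,0,0,1],
    [-0.12,-0.5,0,0,0,0,1],
    [0,0,0,0,0,0,1],
  ],
)

```text
time_s: 62.22
ee_pos: [565.6, -320.5, 225.9]
tool_rot: [0.026, 1.0, -0.0, -0.001]
wrist_force: [0.2, 0.7, -0.2]
width: 1.003
finger_force: 0.0
```

```bash
cat > panw.py <<'E'
import sys; from fit import *
s,w=snap('wrist',sys.argv[1])
g=cv2.inRange(cv2.cvtColor(w,cv2.COLOR_RGB2GRAY),0,255)
P=np.array([517.5,-319.3]); ax=np.array([.9983,-.059]); ay=np.array([.059,.9983])
for c,x,y in(('a',555,-340),('b',506,-412),('c',516,-238)):
    u=w2p('wrist',(x,y,40),s); k=min(comps(w,c,200),key=lambda k:np.hypot(*(u-k[1])))
    for h0 in(1.57,4.71):
        r=fit([('wrist',k[2],s)],x,y,37.7,3*np.pi/4,[h0-.2,h0+.2]); V=verts((r[0],r[1],r[2],3*np.pi/4,37.7)); V=V[V[:,2]<10][:,:2]-P
        print(c,k[:2],np.round(r,3),'panel x',(V@ax).min().round(),(V@ax).max().round(),'y',(V@ay).min().round(),(V@ay).max().round())
E
python3 panw.py w7.png
```

```text
a (2443, [242.4, 175.9]) [ 5.63228e+02 -3.40641e+02  1.90500e+00  1.88000e-01] panel x 12.0 85.0 y -65.0 18.0
a (2443, [242.4, 175.9]) [ 5.64287e+02 -3.41606e+02  4.85400e+00  5.50000e-02] panel x 16.0 78.0 y -54.0 25.0
b (2787, [187.1, 140.5]) [ 5.14188e+02 -4.18830e+02  1.51000e+00  2.31000e-01] panel x -22.0 28.0 y -140.0 -70.0
b (2787, [187.1, 140.5]) [ 5.14253e+02 -4.08991e+02  4.63000e+00  5.30000e-02] panel x -24.0 28.0 y -120.0 -49.0
c (2091, [320.9, 140.4]) [ 5.22904e+02 -2.43922e+02  1.55800e+00  3.56000e-01] panel x -25.0 28.0 y 34.0 106.0
c (2091, [320.9, 140.4]) [ 5.23279e+02 -2.35453e+02  4.67000e+00  8.30000e-02] panel x -25.0 26.0 y 54.0 125.0
```

View pics/w7.png

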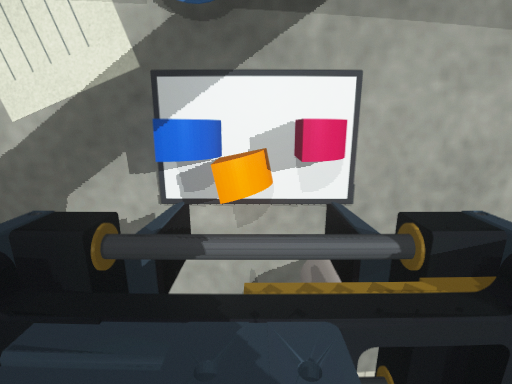

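The wrist view shows all three lying flat, but orange at (242,176) has been knocked towards the rim. I'll move it back between blue and magenta.

Request:
carry_out(
  moves=[
    [0,0,0,0,0,0.96,1],
    [0,0,0,0,0,0.96,1],
    [0,0,0,0,0,0.96,1],
    [0,0,0,0,0,0.96,1],
    [0,0,0,0,0,0.96,1],
    [0,0,0,0,0,0.96,1],
    [0,0,0,0,0,0.96,1],
    [0,0,0,0,0,0.96,1],
    [0,0,0,0,0,0.96,1],
    [0,0,0,0,0,0.96,1],
    [0,0,0,0,0,0.96,1],
    [0,0,0,0,0,0.96,1],
    [0,0,0,0,0,0.96,1],
    [0,0,0,0,0,0.96,1],
    [0,0,0,0,0,0.96,1],
    [0,0,0,0,0,0.96,1],
    [0,0,0,0,0,0.96,1],
    [0,0,0,0,0,0.96,1],
    [0,0,0,0,0,0,1],
  ],
)

```text
time_s: 64.65
ee_pos: [565.5, -317.7, 226.3]
tool_rot: [0.656, 0.755, -0.001, -0.001]
wrist_force: [0.0, -0.2, -1.3]
width: 1.001
finger_force: 0.0
```

```bash
python3 go.py 564 -341 130 98.1 0; python3 panw.py w8.png
```

```text
t 64.7 gp [ 565.6 -317.7  245.3] tcp [ 565.5 -317.7  226.3] w 91.1 F [ 0.  -0.2 -1.3] j [-0.6   0.52  1.26 -0.    1.36 -0.74]
shift first [-0.38 -0.07  1.92] turn [-0.03 -0.01 -0.02] | turn first then shift [-0.38 -0.08  1.92] grasp-pt shift now [-0.38 -0.08  1.92]
a (2438, [253.4, 193.7]) [ 5.65897e+02 -3.52484e+02  1.71300e+00  2.33000e-01] panel x 20.0 83.0 y -75.0 4.0
a (2438, [253.4, 193.7]) [ 5.64775e+02 -3.44056e+02  4.87100e+00  5.70000e-02] panel x 16.0 79.0 y -56.0 23.0
b (1235, [213.5, 219.1]) [ 515.141 -399.46     1.426    0.56 ] panel x -26.0 30.0 y -122.0 -48.0
b (1235, [213.5, 219.1]) [ 516.093 -397.574    4.594    1.129] panel x -24.0 31.0 y -109.0 -37.0
c (2387, [231.5, 107.3]) [ 5.22592e+02 -2.36177e+02  1.47000e+00  1.65000e-01] panel x -26.0 26.0 y 42.0 114.0
c (2387, [231.5, 107.3]) [ 5.23430e+02 -2.37757e+02  4.67300e+00  7.30000e-02] panel x -25.0 27.0 y 52.0 123.0
```

Request:
carry_out(
  moves=[
    [-0.2,-0.04,0.4,0,0,0,1],
    [-0.2,-0.03,0.4,0,0,0,1],
    [0,0,0.5,0,0,0,1],
    [0,0,0.5,0,0,0,1],
    [0,0,0.5,0,0,0,1],
    [0,0,0.5,0,0,0,1],
    [0,0,0.3,0,0,0,1],
    [0,0,0.22,0,0,0,1],
    [0,0,0,0,0,0,1],
    [0,0,0,0,0,0,-1],
    [0,0,0,0,0,0,-1],
    [0,0,0,0,0,0,-1],
    [0,0,0,0,0,0,-1],
    [0,0,0,0,0,0,-1],
    [0,0,0,0,0,0,-1],
  ],
  newtons=20,
)

```text
time_s: 66.58
ee_pos: [564.2, -343.1, 27.2]
tool_rot: [0.656, 0.755, -0.001, -0.001]
wrist_force: [-3.0, 0.8, 5.0]
width: 0.549
finger_force: 20.0
```

```bash
python3 go.py 533.4 -324 51 87.2 0
```

```text
t 66.6 gp [ 564.3 -343.1   46.2] tcp [ 564.2 -343.1   27.2] w 49.9 F [-3.   0.8  5. ] j [-0.64  0.75  1.42 -0.    0.98 -0.77]
shift first [ 0.39 -0.46 -0.08] turn [-0.03  0.    2.35] | turn first then shift [ 0.29 -0.53 -0.08] grasp-pt shift now [ 0.39 -0.47 -0.08]
```

Request:
carry_out(
  moves=[
    [0,0,-0.06,0,0,0,-1],
    [0,0,-0.06,0,0,0,-1],
    [0.1,-0.12,0,0,0,0,-1],
    [0.1,-0.12,0,0,0,0,-1],
    [0.1,-0.12,0,0,0,0,-1],
    [0.09,-0.1,0,0,0,0,-1],
    [0,0,0,0,0,0.78,-1],
    [0,0,0,0,0,0.78,-1],
    [0,0,0,0,0,0.78,-1],
    [0,0,0.06,0,0,0,-1],
    [0,0,0.06,0,0,0,-1],
    [0,0,0,0,0,0,-1],
    [0,0,0,0,0,0,0.2],
    [0,0,0,0,0,0,0.6],
    [0,0,0,0,0,0,0.6],
    [0,0,0,0,0,0,0.6],
    [0,0,-0.2,0,0,0,0.6],
    [0,0,-0.5,0,0,0,0.6],
    [0,0,-0.5,0,0,0,0.6],
    [0,0,-0.5,0,0,0,0.6],
  ],
)

```text
time_s: 69.08
ee_pos: [534.0, -323.8, 131.0]
tool_rot: [0.724, 0.69, -0.001, -0.0]
wrist_force: [-0.7, -0.2, -1.1]
width: 0.797
finger_force: 0.0
```

Request:
carry_out(
  moves=[
    [0,0,-0.5,0,0,0,0.6],
    [0,0,-0.5,0,0,0,0.6],
    [0,0,-0.5,0,0,0,1],
    [-0.5,0.2,0,0,0,0,1],
    [-0.5,0.2,0,0,0,0,1],
    [0,0,0,0,0,0,1],
  ],
)

```text
time_s: 69.82
ee_pos: [555.5, -386.5, 219.6]
tool_rot: [0.724, 0.689, -0.001, -0.0]
wrist_force: [-1.6, -0.6, -0.9]
width: 1.007
finger_force: 0.0
```

```bash
sed -i 's/555,-340/533,-324/' panw.py; python3 panw.py w9.png; python3 go.py 460 265 260 195 0;  python3 -c "
from h import *
s,a=snap('top','t9.png');s,b=snap('scene','s9.png'); w=cv2.imread('pics/w9.png')[:,:,::-1]; cv2.imwrite('pics/s9c.png',np.hstack([cv2.resize(b[110:210,130:260],(390,300)),cv2.resize(w,(400,300))])[:,:,::-1])"
```

```text
a (2411, [237.3, 127.4]) [ 5.35283e+02 -3.21169e+02  1.50600e+00  8.30000e-02] panel x -7.0 43.0 y -41.0 29.0
a (2411, [237.3, 127.4]) [ 5.35835e+02 -3.24649e+02  4.68700e+00  7.30000e-02] panel x -8.0 45.0 y -35.0 37.0
b (2628, [224.8, 195.7]) [ 5.12902e+02 -4.19033e+02  1.47000e+00  2.44000e-01] panel x -25.0 28.0 y -141.0 -69.0
b (2628, [224.8, 195.7]) [ 5.13097e+02 -4.11339e+02  4.70900e+00  6.20000e-02] panel x -26.0 28.0 y -123.0 -51.0
c (2768, [221.9, 54.9]) [ 5.21910e+02 -2.46098e+02  1.46600e+00  3.32000e-01] panel x -27.0 26.0 y 32.0 104.0
c (2768, [221.9, 54.9]) [ 5.23084e+02 -2.38024e+02  4.68400e+00  7.20000e-02] panel x -25.0 27.0 y 51.0 123.0
t 69.9 gp [ 555.2 -385.2  238.4] tcp [ 555.2 -385.3  219.4] w 91.2 F [-0.5  0.7  0.3] j [-0.69  0.56  1.2  -0.    1.38 -0.64]
shift first [10.75 -2.11 -0.36] turn [-2.000e-02 -2.000e-02 -2.352e+01] | turn first then shift [-1.27 10.88 -0.36] grasp-pt shift now [10.75 -2.11 -0.36]
```

View pics/s9c.png

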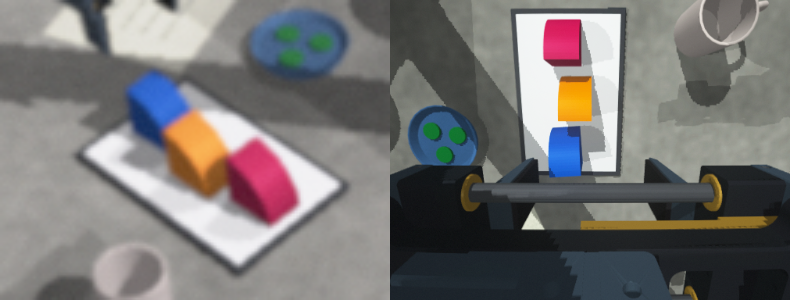

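All three blocks lie flat on the white with gaps between them. Now the dial.

Request:
carry_out(
  moves=[
    [0.54,-0.11,-0.02,0,0,0,1],
    [0.54,-0.11,-0.02,0,0,0,1],
    [0.54,-0.11,-0.02,0,0,0,1],
    [0.54,-0.11,-0.02,0,0,0,1],
    [0.54,-0.11,-0.02,0,0,0,1],
    [0.54,-0.11,-0.02,0,0,0,1],
    [0.54,-0.11,-0.02,0,0,0,1],
    [0.54,-0.11,-0.02,0,0,0,1],
    [0.54,-0.11,-0.02,0,0,0,1],
    [0.54,-0.11,-0.02,0,0,0,1],
    [0.54,-0.11,-0.02,0,0,0,1],
    [0.54,-0.11,-0.02,0,0,0,1],
    [0.54,-0.11,-0.02,0,0,0,1],
    [0.54,-0.11,-0.02,0,0,0,1],
    [0.54,-0.1,-0.02,0,0,0,1],
    [0.54,-0.1,-0.02,0,0,0,1],
    [0.54,-0.1,-0.02,0,0,0,1],
    [0.54,-0.1,-0.02,0,0,0,1],
    [0.54,-0.1,-0.02,0,0,0,1],
    [0.5,-0.1,0,0,0,0,1],
  ],
)

```text
time_s: 72.47
ee_pos: [456.9, 267.5, 242.5]
tool_rot: [0.724, 0.69, -0.001, -0.001]
wrist_force: [-0.2, 0.1, -0.3]
width: 1.002
finger_force: 0.0
```

Request:
carry_out(
  moves=[
    [0,0,0,0,0,-0.98,1],
    [0,0,0,0,0,-0.98,1],
    [0,0,0,0,0,-0.98,1],
    [0,0,0,0,0,-0.98,1],
    [0,0,0,0,0,-0.98,1],
    [0,0,0,0,0,-0.98,1],
    [0,0,0,0,0,-0.98,1],
    [0,0,0,0,0,-0.98,1],
    [0,0,0,0,0,-0.98,1],
    [0,0,0,0,0,-0.98,1],
    [0,0,0,0,0,-0.98,1],
    [0,0,0,0,0,-0.98,1],
    [0,0,0,0,0,-0.98,1],
    [0,0,0,0,0,-0.98,1],
    [0,0,0,0,0,-0.98,1],
    [0,0,0,0,0,-0.98,1],
    [0,0,0,0,0,-0.98,1],
    [0,0,0,0,0,-0.98,1],
    [0,0,0,0,0,-0.98,1],
    [0,0,0,0,0,-0.98,1],
  ],
)

```text
time_s: 74.97
ee_pos: [457.1, 266.4, 242.4]
tool_rot: [0.024, 1.0, -0.0, -0.001]
wrist_force: [0.5, 0.6, -0.0]
width: 1.0
finger_force: 0.0
```

Request:
carry_out(
  moves=[
    [0,0,0.2,0,0,-0.9,1],
    [0,0,0.3,0,0,-0.9,1],
    [0,0,0.2,0,0,-0.9,1],
    [0,0,0,0,0,-0.9,1],
    [0,0,0,0,0,0,1],
  ],
)

```text
time_s: 75.6
ee_pos: [457.3, 266.3, 200.3]
tool_rot: [-0.118, 0.993, 0.0, -0.001]
wrist_force: [-0.6, -0.5, 0.1]
width: 0.999
finger_force: 0.0
```

```bash
python3 go.py 460 265 160 195 0; python3 -c "
from h import *
s,w=snap('wrist','w10.png'); print(w2p('wrist',(460,265,45),s)); cv2.imwrite('pics/w10c.png',cv2.resize(w[0:215,110:410],None,fx=2.6,fy=2.6,interpolation=cv2.INTER_CUBIC)[:,:,::-1])"
```

```text
t 75.6 gp [457.3 266.3 219.3] tcp [457.3 266.3 200.3] w 90.9 F [-0.6 -0.5  0.1] j [ 0.41  0.38  1.6   0.    1.17 -1.39]
shift first [-0.04 -0.03  0.99] turn [ 0.01 -0.03 -0.31] | turn first then shift [-0.04 -0.03  0.99] grasp-pt shift now [-0.04 -0.03  0.99]
[256.1692158  181.59002307]
```

View pics/w10c.png

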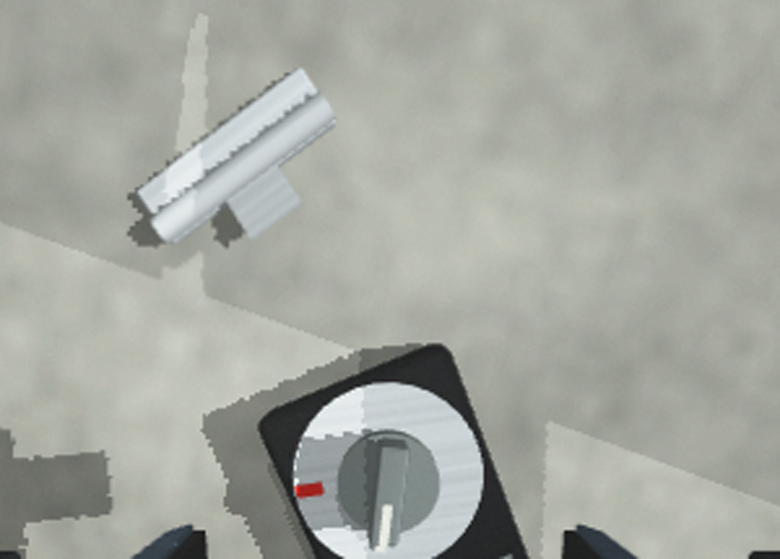

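```bash
cat > dial.py <<'E'
import sys; from h import *
s=robot.state(); f=lambda x,y,z,S=2.6,u0=110,v0=0:p2w('wrist',u0+(x+.5)/S-.5,v0+(y+.5)/S-.5,z,s)[:2]
c,t,m=f(388,476,44),f(381,552,45),f(309,490,45); bt=[f(393,440,81),f(384,545,81)]
for n,p in(('centre',c),('tip',t),('mark',m)): print(n,p.round(1),np.hypot(*(p-c)).round(1),np.degrees(np.arctan2(*(p-c)[::-1])).round(1))
print('bar az',np.degrees(np.arctan2(*(bt[1]-bt[0])[::-1])).round(1),((bt[0]+bt[1])/2).round(1))
E
python3 dial.py
```

```text
centre [461.1 268.8] 0.0 0.0
tip [498.6 274.4] 37.9 8.5
mark [476.4 233.6] 38.4 -66.5
bar az 8.9 [460.8 268.7]
```

The dial's pointer tip is at crop (381,552) and the red mark at (309,490), about 75° clockwise of it. The clip at (235,160) is untouched.

```bash
python3 go.py 461 268.6 78 188.7 0
```

```text
t 75.7 gp [457.5 266.4 219.3] tcp [457.5 266.4 200.3] w 91.0 F [-0.2 -0.3 -0. ] j [ 0.41  0.38  1.6   0.    1.17 -1.39]
shift first [-0.07  0.02  2.36] turn [ 0.   -0.03  1.05] | turn first then shift [-0.06  0.03  2.36] grasp-pt shift now [-0.07  0.02  2.36]
```

Request:
carry_out(
  moves=[
    [-0.06,0.03,0,0,0,0.52,0],
    [0,0,0.2,0,0,0.53,0],
    [0,0,0.4,0,0,0,0],
    [0,0,0.4,0,0,0,0],
    [0,0,0.4,0,0,0,0],
    [0,0,0.4,0,0,0,0],
    [0,0,0.3,0,0,0,0],
    [0,0,0.2,0,0,0,0],
    [0,0,0.06,0,0,0,0],
    [0,0,0,0,0,0,0],
    [0,0,0,0,0,0,-1],
    [0,0,0,0,0,0,-1],
    [0,0,0,0,0,0,-1],
    [0,0,0,0,0,0,-1],
    [0,0,0,0,0,0,-1],
    [0,0,0,0,0,0,-1],
  ],
  newtons=15,
)

```text
time_s: 77.65
ee_pos: [460.7, 269.1, 58.6]
tool_rot: [-0.076, 0.997, 0.0, -0.001]
wrist_force: [-3.3, 4.9, 4.8]
width: 0.138
finger_force: 15.0
```

```bash
python3 go.py 461 268.6 78 113.2 0
```

```text
t 77.7 gp [460.7 269.1  77.6] tcp [460.7 269.1  58.6] w 12.5 F [-3.3  4.9  4.8] j [ 0.42  0.58  1.73  0.    0.84 -1.31]
shift first [-0.   -0.01 -0.01] turn [-1.000e-02 -3.000e-02  1.649e+01] | turn first then shift [-0.01  0.   -0.01] grasp-pt shift now [-0.   -0.01 -0.01]
```

Request:
carry_out(
  moves=[
    [0,0,0,0,0,0.86,-1],
    [0,0,0,0,0,0.87,-1],
    [0,0,0,0,0,0.87,-1],
    [0,0,0,0,0,0.87,-1],
    [0,0,0,0,0,0.87,-1],
    [0,0,0,0,0,0.87,-1],
    [0,0,0,0,0,0.87,-1],
    [0,0,0,0,0,0.87,-1],
    [0,0,0,0,0,0.87,-1],
    [0,0,0,0,0,0.87,-1],
    [0,0,0,0,0,0.87,-1],
    [0,0,0,0,0,0.87,-1],
    [0,0,0,0,0,0.87,-1],
    [0,0,0,0,0,0.87,-1],
    [0,0,0,0,0,0.87,-1],
    [0,0,0,0,0,0.87,-1],
    [0,0,0,0,0,0.87,-1],
    [0,0,0,0,0,0.87,-1],
    [0,0,0,0,0,0.85,-1],
    [0,0,0,0,0,0,-1],
  ],
)

```text
time_s: 80.15
ee_pos: [461.2, 269.9, 58.6]
tool_rot: [0.551, 0.834, 0.0, -0.001]
wrist_force: [-1.1, 12.5, 0.6]
width: 0.14
finger_force: 15.0
```

Request:
carry_out(
  moves=[
    [0,0,0,0,0,0,-1],
    [0,0,0,0,0,0,-0.5],
    [0,0,0,0,0,0,0],
    [0,0,0,0,0,0,0],
    [0,0,-0.2,0,0,0,0],
    [0,0,-0.4,0,0,0,0],
    [0,0,-0.4,0,0,0,0],
    [0,0,-0.3,0,0,0,0],
    [0,0,-0.3,0,0,0,1],
    [-0.25,0,-0.3,0,0,0,1],
    [-0.25,0,0,0,0,0,1],
    [0,0,0,0,0,0,1],
  ],
)

```text
time_s: 81.65
ee_pos: [472.9, 240.3, 172.2]
tool_rot: [0.551, 0.834, -0.001, -0.001]
wrist_force: [0.3, 0.7, 0.1]
width: 0.909
finger_force: 0.0
```

```bash
python3 -c "
from h import *
s,w=snap('wrist','w11.png'); print(s['ee_pos'],s['tool_rot'],w2p('wrist',(461,268.8,44),s)); cv2.imwrite('pics/w11c.png',cv2.resize(w[60:210,160:370],None,fx=3.6,fy=3.6,interpolation=cv2.INTER_CUBIC)[:,:,::-1])"
```

```text
[472.94347583 240.28578934 172.18959925] [ 0.55145656  0.83420259 -0.00086354 -0.00097547] [257.05063625 157.33149307]
```

View pics/w11c.png

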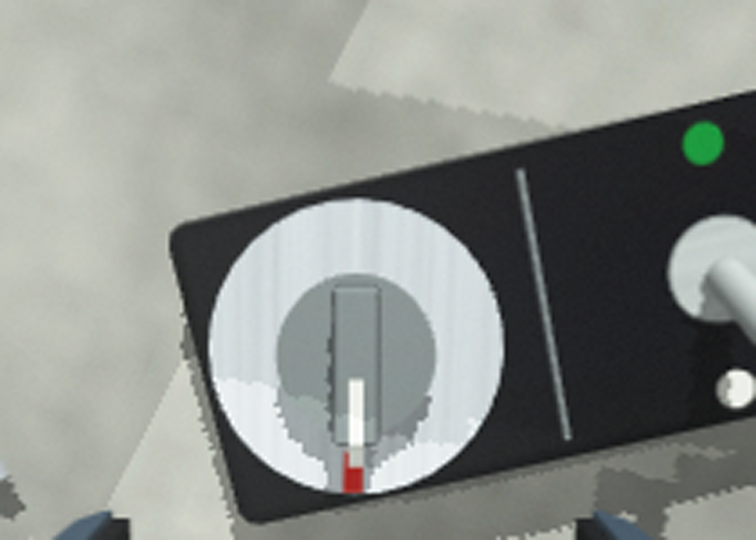

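```bash
cat > dm.py <<'E'
import sys; from h import *
s=robot.state(); w=cv2.imread('pics/w11.png')[:,:,::-1].astype(int); r,g,b=w[...,0],w[...,1],w[...,2]
red=np.argwhere((r>g+60)&(r>b+60)); red=red[(red[:,0]>150)&(red[:,0]<215)]; print('red px',red[:,1].min(),red[:,1].max(),red[:,1].mean(),red[:,0].mean())
for v in range(160,204,3): print(v, ' '.join('%d/%d'%(r[v,u],g[v,u]) for u in range(252,267)))
sub=w[100:205,205:305].astype(np.uint8); gr=cv2.cvtColor(sub,cv2.COLOR_RGB2GRAY)
n,l,st,ce=cv2.connectedComponentsWithStats(cv2.inRange(cv2.cvtColor(w.astype(np.uint8),cv2.COLOR_RGB2GRAY)[:200],0,60))
E
python3 dm.py
```

```text
red px 255 511 451.3185840707965 199.78318584070797
160 84/91 124/134 137/148 138/149 139/148 140/149 139/149 140/149 137/147 139/148 137/147 140/150 123/134 110/118 137/149
163 85/91 121/131 138/150 138/148 137/149 137/147 140/149 138/148 136/147 135/147 136/147 136/148 122/131 109/117 137/149
166 86/91 123/133 136/147 137/148 152/161 237/240 237/240 237/240 234/237 144/155 138/149 135/146 122/132 109/118 135/147
169 85/91 122/132 138/146 137/149 151/161 238/240 237/240 238/240 235/237 136/148 137/147 135/146 122/131 106/116 136/148
172 93/100 121/132 137/146 138/147 152/160 238/240 238/240 238/240 235/237 140/148 136/146 136/146 122/131 109/120 134/146
175 97/104 140/150 136/148 158/168 173/183 249/249 238/240 238/240 235/237 133/145 135/146 135/146 121/130 110/118 139/147
178 100/108 145/156 155/166 153/167 171/183 249/250 249/250 249/250 248/249 152/165 153/166 153/165 129/139 110/118 137/146
181 123/130 146/156 155/168 152/166 170/183 249/250 249/250 249/250 247/248 153/165 151/164 152/163 132/141 124/130 162/170
184 162/170 159/166 151/158 150/157 160/166 185/190 185/189 184/188 180/184 138/144 124/130 156/163 161/167 162/169 162/170
187 162/169 160/169 156/162 158/122 174/87 192/195 192/196 191/193 189/192 139/143 127/133 147/154 161/168 161/170 164/171
190 162/169 161/167 156/160 159/107 165/40 168/44 166/43 166/44 163/74 156/163 156/163 167/175 232/237 233/238 233/238
193 162/170 160/167 156/159 162/91 167/39 165/37 166/40 164/41 162/75 156/162 165/170 232/237 233/238 234/239 233/239
196 126/134 137/142 148/150 162/91 164/57 164/57 165/58 164/60 162/88 165/171 229/235 225/230 216/225 211/220 145/153
199 35/39 36/40 38/40 37/39 36/36 38/37 41/42 52/55 61/66 75/76 98/100 103/104 99/103 104/106 102/106
202 127/128 105/105 109/109 129/130 129/130 129/127 129/128 127/130 126/129 127/130 127/128 122/127 126/127 124/127 123/127
```

The pointer is on the mark to within about 0.02 rad, so I'll regrip with a quarter-unit correction.

Request:
carry_out(
  moves=[
    [0.25,0,0,0,0,0.25,0],
    [0.25,0,0.3,0,0,0,0],
    [0,0,0.4,0,0,0,0],
    [0,0,0.4,0,0,0,0],
    [0,0,0.4,0,0,0,0],
    [0,0,0.3,0,0,0,0],
    [0,0,0.1,0,0,0,0],
    [0,0,0,0,0,0,-1],
    [0,0,0,0,0,0,-1],
    [0,0,0,0,0,0,-1],
    [0,0,0,0,0,0,-1],
    [0,0,0,0,0,0,-1],
    [0,0,0,0,0,0,-0.5],
    [0,0,0,0,0,0,0],
    [0,0,-0.2,0,0,0,0],
    [0,0,-0.4,0,0,0,0],
    [0,0,-0.4,0,0,0,0],
    [0,0,-0.4,0,0,0,0],
    [-0.25,0,-0.3,0,0,0,0],
    [-0.25,0,-0.2,0,0,0,0],
  ],
)

```text
time_s: 84.2
ee_pos: [472.9, 240.7, 173.8]
tool_rot: [0.559, 0.829, -0.0, -0.001]
wrist_force: [0.4, 0.4, 0.2]
width: 0.503
finger_force: 0.0
```

```bash
python3 - <<'E'
from h import *
s,w=snap('wrist','w12.png'); w=w.astype(int); r,g=w[...,0],w[...,1]
def circ():
    hsv=w
for v in (172,178,187,190,193,196): print(v, ' '.join('%d/%d'%(r[v,u],g[v,u]) for u in range(252,267)))
print(s['ee_pos'])
w0=cv2.imread('pics/w11.png')[:,:,::-1]
f=lambda x,y,z:p2w('wrist',160+x/3.6,60+y/3.6,z)[:2].round(1)
print('green',f(704,143,40),'white',f(737,388,40),'toggle collar',f(718,268,42),'divider',f(520,170,40),f(568,440,40),'corner',f(172,232,40),f(250,522,40))
print('dial', f(356,346,44))
E
python3 go.py 461 268.8 78 113 0
```

```text
172 126/137 141/152 144/154 154/164 233/235 242/243 242/244 239/242 169/180 144/155 142/153 129/139 115/125 143/154 141/153
178 151/162 160/174 161/174 172/184 243/246 251/252 249/250 248/249 193/204 161/173 160/173 139/151 114/122 144/153 143/152
187 169/176 166/173 162/167 168/137 198/201 199/202 199/200 197/197 162/152 132/139 149/155 164/171 168/176 168/177 170/175
190 169/176 167/173 163/164 171/106 190/165 190/166 185/167 190/162 166/110 156/163 220/227 211/219 212/221 200/208 237/241
193 168/175 167/173 162/164 167/94 172/41 174/42 171/41 172/43 170/79 166/173 194/203 236/241 237/242 238/242 238/242
196 168/175 166/173 164/165 168/93 171/41 171/40 172/42 172/42 169/86 164/172 193/203 236/241 236/241 231/236 226/231
[472.87250653 240.73251133 173.82287023]
green [538.8 365.9] white [582.4 303. ] toggle collar [558.8 334.1] divider [490.6 337.6] [539.4 267.3] corner [399.1 280.9] [454. 203.]
dial [464.4 270.1]
t 84.2 gp [474.  239.5 193.8] tcp [474.  239.5 174.8] w 45.7 F [ 2.2 -1.1  2.8] j [ 0.36  0.41  1.63  0.    1.11 -0.03]
shift first [ 0.53 -0.02  1.93] turn [ 0.   -0.   -0.22] | turn first then shift [ 0.53 -0.01  1.93] grasp-pt shift now [ 0.53 -0.02  1.93]
```

The pointer now sits centred on the red mark. Next I'll close the fingers and push the toggle from its white-dot side.

```bash
python3 go.py 589.6 286.4 93 125 0
```

```text
t 84.2 gp [474.  239.5 193.8] tcp [474.  239.5 174.8] w 45.7 F [ 2.2 -1.1  2.8] j [ 0.36  0.41  1.63  0.    1.11 -0.03]
shift first [0.   2.08 1.68] turn [ 0.   -0.   -2.84] | turn first then shift [-0.47  2.03  1.68] grasp-pt shift now [0.   2.08 1.68]
```

Request:
carry_out(
  moves=[
    [0,0.35,0,0,0,0,-1],
    [0,0.35,0,0,0,0,-1],
    [0,0.35,0,0,0,0,-1],
    [0,0.35,0,0,0,0,-1],
    [0,0.35,0,0,0,0,-1],
    [0,0.33,0,0,0,0,-1],
    [0,0,0,0,0,-0.71,-1],
    [0,0,0,0,0,-0.71,-1],
    [0,0,0,0,0,-0.71,-1],
    [0,0,0,0,0,-0.71,-1],
    [0,0,0,0,0,0,-1],
  ],
)

```text
time_s: 85.62
ee_pos: [588.1, 287.6, 171.8]
tool_rot: [0.462, 0.887, -0.001, -0.001]
wrist_force: [0.2, 0.1, -0.2]
width: 0.002
finger_force: 0.0
```

```bash
python3 go.py 589.6 286.4 93 125 0; python3 - <<'E'
from h import *
s,w=snap('wrist','w13.png')
m=cv2.inRange(cv2.cvtColor(w,cv2.COLOR_RGB2HSV),(45,120,60),(80,255,255))[:210]; n,l,st,ce=cv2.connectedComponentsWithStats(m)
for i in range(1,n):
    if st[i,4]>15: print('green',st[i,4],ce[i].round(),p2w('wrist',*ce[i],40,s).round(1))
for n,p in(('ball',(568,317,90)),('hinge',(555,335.5,40))): print(n,w2p('wrist',p,s).round())
cv2.imwrite('pics/w13c.png',cv2.resize(w[60:215,140:370],None,fx=3,fy=3)[:,:,::-1])
E
```

```text
t 85.6 gp [588.2 287.6 190.8] tcp [588.1 287.6 171.8] w 0.2 F [ 0.2  0.1 -0.2] j [ 0.36  0.58  1.31  0.    1.25 -0.25]
shift first [-0.03  0.01  1.63] turn [-0.03 -0.02 -0.  ] | turn first then shift [-0.03  0.01  1.63] grasp-pt shift now [-0.03  0.01  1.63]
green 113 [258.  96.] [533.7 367.1  40. ]
ball [257. 158.]
hinge [257. 132.]
```

View pics/w13c.png

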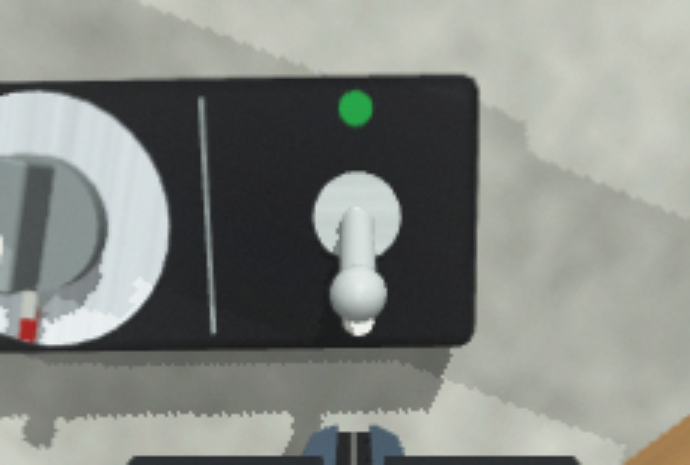

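The ball is at (359,294), as predicted, and the fingertips are below it at (355,440). I'll lower and push.

Request:
carry_out(
  moves=[
    [0,0,0.4,0,0,0,-1],
    [0,0,0.5,0,0,0,-1],
    [0,0,0.5,0,0,0,-1],
    [0,0,0.25,0,0,0,-1],
    [0,0,0,0,0,0,-1],
    [0.1,0,0,0,0,0,-1],
    [0.1,0,0,0,0,0,-1],
    [0.1,0,0,0,0,0,-1],
    [0.1,0,0,0,0,0,-1],
    [0.1,0,0,0,0,0,-1],
    [0.1,0,0,0,0,0,-1],
    [0.1,0,0,0,0,0,-1],
    [0.06,0,0,0,0,0,-1],
    [0,0,0,0,0,0,-1],
    [-0.3,0,0,0,0,0,-1],
    [-0.5,0,0,0,0,0,-1],
    [0,0,-0.5,0,0,0,-1],
    [0,0,-0.5,0,0,0,-1],
    [0,0,-0.5,0,0,0,-1],
    [-0.3,0,-0.5,0,0,0,-1],
  ],
)

```text
time_s: 88.18
ee_pos: [600.2, 270.5, 194.1]
tool_rot: [0.461, 0.887, -0.001, -0.001]
wrist_force: [-0.1, -0.5, -0.4]
width: 0.003
finger_force: 0.0
```

```bash
python3 - <<'E'
from h import *
s,w=snap('wrist','w14.png'); _,a=snap('top','t14.png'); _,b=snap('scene','s14.png')
cv2.imwrite('pics/fin.png',np.vstack([np.hstack([cv2.resize(w[40:205,130:370],(400,275)),cv2.resize(b[110:275,130:370],(400,275))]),cv2.resize(a[90:250,110:410],(800,325))[:, :]])[:,:,::-1])
print(s['ee_pos'],s['wrist_force'])
E
```

```text
[600.21346948 270.51637194 194.11109253] [-0.09686946 -0.52793321 -0.37846523]
```

View pics/fin.png

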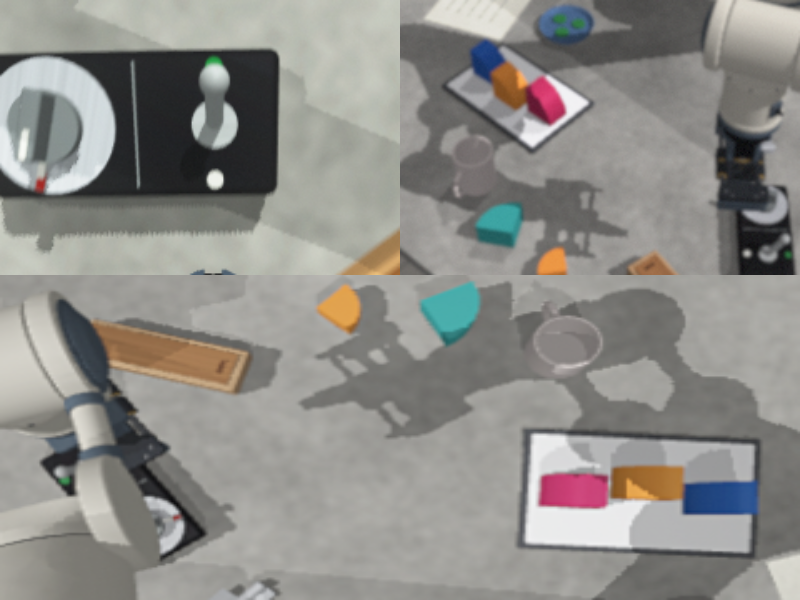

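The toggle now leans to the green dot, the pointer is on the red mark, and all three blocks lie flat on the panel. I'm handing it in.

```bash
python3 -c "
from rig import robot
print(robot.hand_in())"
```

```text
the job is handed in; nothing more can be done
None
```

I handed the job in at about 88 s: all three blocks lie flat on the panel, then the dial pointer was set on the red mark, then the toggle flipped to green; the judge's verdict was not shown.

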